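# Clear a tripped autosampler and tighten its carousel ring

### The job

The autosampler's carousel has worked loose and tripped its drive in mid-run. Move every spent vial from the carousel into the yellow waste tray, and tighten the carousel's brass retaining ring clockwise up to its stop with the red-handled two-pin spanner from the tool block (both pins well down in the ring's two holes before you turn), then slide the spanner back down into an empty slot of the tool block, fully home, and let go. Last of all, with everything else done, push the blue reset plunger down through its full stroke and let it spring back; leave the other tools, bottles and jars alone.

Things in the scene. Friction and masses are not known exactly. Their poses are not given: they have to be found in the camera images.
- sampler: white autosampler, fixed: plinth 280 x 265 mm, top 60 mm high, with a black six-pocket carousel (170 mm across, flat deck 90 mm above the table, does not turn) and along its rear (+x of its frame) a drive housing 110 mm high, starting 116 mm from the carousel's axis. Origin: on the table under the carousel's axis; z up
- vial_1_mid (a point): spent vial, amber glass, aluminium cap, 22.5 mm across, 75 mm tall, 30 g; the point is its centre, half-way up; z to its cap. It starts upright in a carousel pocket (25.5 mm wide, 18 mm deep), 57 mm proud of the deck; pockets are 62 mm from the axis and 62 mm apart. Three to five of the six vials are present, the others absent.
- vial_2_mid (a point): spent vial, amber glass, aluminium cap, 22.5 mm across, 75 mm tall, 30 g; the point is its centre, half-way up; z to its cap. It starts upright in a carousel pocket (25.5 mm wide, 18 mm deep), 57 mm proud of the deck; pockets are 62 mm from the axis and 62 mm apart. Three to five of the six vials are present, the others absent.
- vial_3_mid (a point): spent vial, amber glass, aluminium cap, 22.5 mm across, 75 mm tall, 30 g; the point is its centre, half-way up; z to its cap. It starts upright in a carousel pocket (25.5 mm wide, 18 mm deep), 57 mm proud of the deck; pockets are 62 mm from the axis and 62 mm apart. Three to five of the six vials are present, the others absent.
- vial_4_mid (a point): spent vial, amber glass, aluminium cap, 22.5 mm across, 75 mm tall, 30 g; the point is its centre, half-way up; z to its cap. It starts upright in a carousel pocket (25.5 mm wide, 18 mm deep), 57 mm proud of the deck; pockets are 62 mm from the axis and 62 mm apart. Three to five of the six vials are present, the others absent.
- vial_5_mid (a point): spent vial, amber glass, aluminium cap, 22.5 mm across, 75 mm tall, 30 g; the point is its centre, half-way up; z to its cap. It starts upright in a carousel pocket (25.5 mm wide, 18 mm deep), 57 mm proud of the deck; pockets are 62 mm from the axis and 62 mm apart. Three to five of the six vials are present, the others absent.
- vial_6_mid (a point): spent vial, amber glass, aluminium cap, 22.5 mm across, 75 mm tall, 30 g; the point is its centre, half-way up; z to its cap. It starts upright in a carousel pocket (25.5 mm wide, 18 mm deep), 57 mm proud of the deck; pockets are 62 mm from the axis and 62 mm apart. Three to five of the six vials are present, the others absent.
- waste_tray: loose yellow open tray, 200 mm (its x) x 130 mm (its y), 45 mm high, walls and floor 4 mm, 350 g; origin under the centre of its floor, z up
- spanner_grip (a point): flat two-pin spanner, 140 g, upright in a slot of the tool block; point: centre of its red handle (44 mm along its x, 12 mm along its y, 50 mm tall), z up. Below it a steel blade 52 mm wide, 6 mm thick; its lower edge (shoulder) is 85 mm below this point; from it two tapered pins, 6 mm thick, 8 mm long, 19 mm either side of the middle along x, end 93 mm below this point
- pin_a (a point): tip of the spanner's pin on its -x side
- pin_b (a point): tip of the spanner's pin on its +x side
- ring_top (a point): brass retaining ring in the middle of the carousel, 62 mm in diameter, 10 mm high; the point is on its axis at its top face, 100.5 mm above the table; its x axis runs along the line of its two holes and turns with the ring, z up
- hole_a (a point): mouth of the ring's hole on its -x side: 9 mm in diameter, 10 mm deep, 19 mm from the axis
- hole_b (a point): mouth of the ring's hole on its +x side, the same
- lock_ring (a joint): turn of the retaining ring, rad: grows clockwise seen from above; starts loose at 0 to 0.3, tight at its hard stop at 1.25; stiff (0.2 N m) and stays where it is left
- tool_block: grey slotted block, fixed, 190 (its x) x 80 (its y) x 60 mm high; origin under its centre. Three slots at x = -60, 0, +60 mm, y = 0, each 9 mm wide in x, 60 mm long in y, mouths bevelled 4 mm, floor 10 mm above the table. They hold spanner, scraper and flat wrench, blades along the block's y. A stowed spanner stands with pin tips on the slot floor, handle centre 103 mm above the table
- reset_plunger (a joint): travel of the blue reset plunger, m: 0 up, 0.012 fully down; sprung, 4 N to start and 10 N at full stroke; it returns by itself
- plunger_top (a point): top centre of the reset plunger's blue head, 25 mm in diameter, 86 mm above the table when up, on the sampler's plinth
- scraper_mid (a point): handle centre of a steel scraper with a black handle, 12 mm thick, 115 mm tall, in the tool block; leave it there
- flat_wrench_mid (a point): middle of a dark open-ended flat wrench, 6 mm thick, 97 mm tall, in the tool block; leave it there
- solvent_bottle: amber bottle, 72 mm across, 170 mm tall, to be left alone; origin under its base
- cap_jar: glass jar with a white lid, 66 mm across, 75 mm tall, to be left alone; origin under its base
- septa_tin: aluminium tin 52 mm across, 22 mm tall, on the sampler's drive housing, to be left alone; origin under its base
- beaker: beaker 68 mm across, 85 mm tall, to be left alone; origin under its base

How it is judged:
By the outcome, as a careful person would: the job done as asked, in the order asked, and still so for the second after the job is handed in, with the robot touching nothing.
Of vial_1, vial_2, vial_3, vial_4, vial_5, vial_6 only 3 to 5 are there at a start; the rules pass over those that are not, and their reading is None.
At some moment in a run one of waste_tray may be knocked a few centimetres aside while the robot is not near it.
It also fails if it takes over 210 s, if anything falls off the work surface, if the arm or the gripper's body presses on something with over 40 N, if the wrist force passes 120 N, or if a joint passes its speed limit or range.

### The arm

A 6-joint arm with a two-finger parallel gripper is mounted at the origin on the work surface. World frame = base frame: x ahead of the robot, y to its left, z up, the work surface at z = 0. Lengths are in m, angles in rad, forces in N, time in s.
With the tool pointing down it reaches from about 0.275 to 0.825 m from the base axis. Payload 4.9 kg.
Tool frame: the origin (TCP) lies at the very end of the fingers, on their centre line; the grasp point (between the pads) lies 19 mm behind it; z points along the fingers, y is the direction in which the jaws open and shut (so a half turn about z gives the same grasp; the last joint's range is limited). The gripper opens to 85 mm and grips with 20 to 120 N. Pads are 22 mm wide; open, the fingers measure 114 mm over their backs; the gripper's body (76 mm by 85 mm) begins 54 mm behind the grasp point. The pads swing forward as they close: fully open they stand 13 mm farther back than shut.
Start: joints at [0.977, 0.326, -0.193, 1.052, 0, 1.437], TCP at [0.244, 0.493, 0.231] pointing down, gripper open.
Joint ranges: [-2.65, 2.65], [-0.97, 1.79], [-1.3, 1.35], [-1.93, 2.1], [-1.47, 1.37], [-3.14, 3.14]. Speed limits (rad/s): [2.57, 2.57, 3.14, 3.14, 3.14, 3.14].

### API

Orientations are given as a rotation vector (axis times angle).
In Python, from cell import env, eyes, job, search_frame, silhouettes gives the robot as it stands.
- The arm moves only by the shell command python3 -m jog 'ROWS' [OPENING] [FORCE]. ROWS is text: rows parted by semicolons, each of 4 numbers parted by spaces: the shift along the tool's x, y, z in m, then the turn about the tool's z in degrees. In form: dx dy dz spin; .... A call has 1 to 8 rows; each row is the pose to reach, as a shift and turn from the pose commanded when the call began, along the tool's axes at that moment; what a row does not reach only later rows make up. A row lasts 1/12 s, in which the tool goes at most 41.7 mm and 7.16 degrees, less where a joint would pass 70% of its speed; a pose out of reach is approached as far as the arm can. A call with a gripper value outside its range is refused whole. OPENING is the opening, from 0 (shut) to 1 (fully open), set as the call begins (- or left out, the last holds). The fingers move at their own pace and stop on an object; FORCE is the grip in N (left out, the last holds). Time passes only in rows, so rows that repeat a pose let the fingers close. It gives the time, the measured TCP pose, the force and the opening at its end, in the units of the state.
- env.state(): the state, without advancing time (a new reading comes with each control period).
- eyes.read_camera(name): name is "scene" or "top"; returns a dict with "color" (400x640x3 uint8, red, green, blue), "z_map" (400x640 float32, m along the optical axis (not along the pixel's ray), 0 where there is no reading), "vfov" (degrees; the focal length in pixels is half the picture's height over the tangent of half this angle, whatever the lens; pixels are square), "cx", "cy" (the principal point, pixels), "distortion" ([k1, k2, p1, p2, k3] as OpenCV has them; the pictures are not rectified), "rvec" (rotation vector, rad) and "tvec" (3), from world to camera coordinates, as OpenCV has them. Camera axes: x right, y down, z forward; pixel columns grow to the right and rows downward; lengths in m; the calibration is good to about 2 mm. A picture is of the moment at which its call begins.
- job.sign_off(): hands the job in, once; it reports no verdict.
Trained networks look in a picture, given as the dict that the camera call returned (one of the last four; its "shot" number tells which), for a name from the list of things; names that differ only in an ending like _2 or _b are one class to them, and where a whole thing is asked for, a point or a joint stands for the part that bears it (a point fixed in the world has none). Each returns a list of dicts, best first, with "confidence" (0 to 1); they miss things now and then, are a little off and sometimes report something else, mostly with a low value. They report only what shows in the picture. A call takes as long as a camera call.
- search_frame(picture, thing): "point" ([column, row] in pixels, amid what is visible of it).
- silhouettes(picture, thing): "pixels" (400x640 bool, what is visible of it) and "point" ([column, row] in pixels, amid what is visible of it).
The state is a dict: "time": time; "joint_positions": joint angles; "dq": joint speeds; "tau": joint torques, N m; "tool_pos": TCP position; "tool_rot": TCP orientation; "wrist_force": force on the tool from outside, world axes, zero at the start; "moment": the same for the moment, N m; "grip_width": finger opening in m.
Only numpy, scipy, OpenCV 4.12 (cv2) and the standard library are available. Lean on these libraries where they do the work, as an engineer would, in place of code of your own. Each camera call takes 0.05 s, during which the arm holds its last target.

## Working session

There is one attempt and no reset: what is moved stays moved. The work goes in short steps, Python scripts to look and compute and a shell command to move; the robot and the scene stay as the last step left them, time stands still between calls to the robot, and variables do not carry over. Pictures are saved under pics/ and viewed, and the job is handed in when it is done.

```bash
ls -la; mkdir -p pics; cat > h.py <<'E'
import numpy as np, cv2
from scipy.spatial.transform import Rotation as R
from cell import env, eyes, job, search_frame, silhouettes
def K(p):
    f=200/np.tan(np.radians(p["vfov"])/2)
    return np.array([[f,0,p["cx"]],[0,f,p["cy"]],[0,0,1.]])
def ext(p):
    return R.from_rotvec(np.ravel(p["rvec"])).as_matrix(), np.ravel(p["tvec"])
def ray(p,px):
    u=cv2.undistortPoints(np.array(px,float).reshape(-1,1,2),K(p),np.array(p["distortion"],float)).reshape(-1,2)
    return np.c_[u,np.ones(len(u))]
def onplane(p,px,z):
    r=ray(p,px);Rm,t=ext(p);c=-Rm.T@t;d=r@Rm
    return c+d*((z-c[2])/d[:,2])[:,None]
def cloud(p,mask):
    v,u=np.nonzero(mask&(p["z_map"]>0)); z=p["z_map"][v,u]
    Rm,t=ext(p); return (ray(p,np.c_[u,v])*z[:,None]-t)@Rm, np.c_[u,v]
def proj(p,X):
    return cv2.projectPoints(np.array(X,float).reshape(-1,1,3),np.ravel(p["rvec"]).astype(float),np.ravel(p["tvec"]).astype(float),K(p),np.array(p["distortion"],float))[0].reshape(-1,2)
def save(p,n,crop=None,s=1):
    im=p["color"][:,:,::-1].copy()
    if crop: a,b,c,d=crop; im=im[b:d,a:c]
    cv2.imwrite("pics/"+n,cv2.resize(im,None,fx=s,fy=s,interpolation=cv2.INTER_CUBIC))
E
python3 - <<'E'
from h import *
for n in("scene","top"):
    p=eyes.read_camera(n); save(p,f"{n}0.png")
    print(n,p["vfov"],p["tvec"],p["distortion"]); Rm,t=ext(p); print("cam",-Rm.T@t, Rm.round(2).tolist())
print(env.state())
E
```

```text
total 12
drwxr-xr-x  3 agent agent 4096 Dec  7 02:07 .
drwxr-xr-x 23 root  root  4096 Dec  7 02:07 ..
drwxr-xr-x  2 agent agent 4096 Dec  7 02:07 pics
scene 42.185979157708445 [-0.45571856 -0.10389722  1.64065898] [-0.05095806  0.          0.          0.          0.        ]
cam [ 1.20934746 -0.82532682  0.87552859] [[0.8, 0.6, -0.01], [0.35, -0.47, -0.81], [-0.49, 0.64, -0.59]]
top 55.75781774635245 [0.04390472 0.5761898  1.14469496] [-0.0905963  0.         0.         0.         0.       ]
cam [0.42188781 0.0240465  1.21065325] [[-0.02, -1.0, -0.01], [-0.99, 0.02, -0.13], [0.13, 0.01, -0.99]]
{'time': 0.1, 'joint_positions': array([ 9.76787127e-01,  3.26853783e-01, -1.93499279e-01,  1.05201636e+00,
        1.67564521e-05,  1.43656991e+00]), 'dq': array([-0.00010055, -0.00096101,  0.0019262 , -0.00013135,  0.00015827,
        0.00106049]), 'tau': array([ 6.03433837e-04, -4.44239402e+01,  2.63036960e+01,  7.91049970e-03,
       -1.17021709e-04, -1.28381078e-05]), 'tool_pos': array([0.24376076, 0.49243595, 0.23058301]), 'tool_rot': array([-7.15748887e-01, -3.05837942e+00,  2.29920766e-03]), 'wrist_force': array([-0.14101178, -0.5025628 ,  0.4291221 ]), 'moment': array([ 0.04522544,  0.00281896, -0.00539071]), 'grip_width': 0.08545122053038387}
```

View pics/scene0.png

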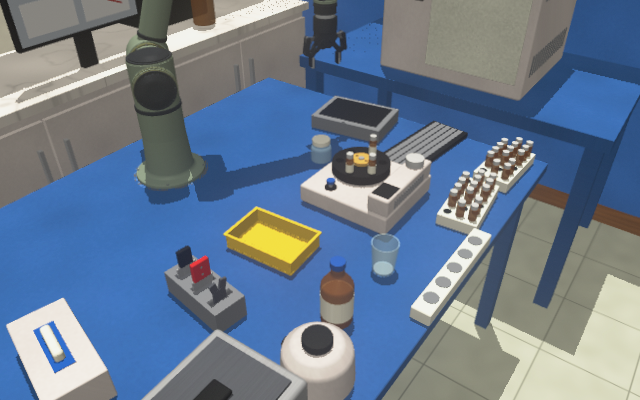

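View pics/top0.png

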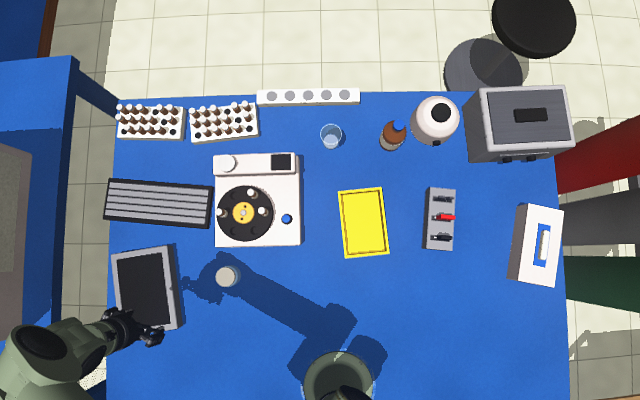

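```bash
python3 - <<'E'
from h import *
p=eyes.read_camera("top"); q=eyes.read_camera("scene")
save(p,"t1.png",(205,140,305,260),5); save(p,"t2.png",(415,175,465,260),7); save(q,"s1.png",(290,110,450,230),5); save(q,"s2.png",(150,230,260,330),5)
for n in ["sampler","vial_1_mid","ring_top","hole_a","hole_b","plunger_top","waste_tray","spanner_grip","tool_block","scraper_mid","flat_wrench_mid","pin_a"]:
  for pic,nm in((p,"top"),(q,"scene")):
    for d in search_frame(pic,n):
        if d["confidence"]>.2: print(n,nm,round(d["confidence"],2),np.round(d["point"],1))
# cloud-based pose
for n in ["waste_tray","tool_block","sampler"]:
    s=silhouettes(p,n)
    if not s: print(n,"none");continue
    m=s[0]["pixels"]; X,uv=cloud(p,m); print(n,s[0]["confidence"],m.sum(),X.min(0),X.max(0),X.mean(0))
E
```

```text
sampler top 0.79 [259.1 202.5]
sampler scene 0.68 [364.3 189.2]
sampler scene 0.68 [337.4 296. ]
sampler scene 0.66 [322.  150.4]
vial_1_mid scene 0.34 [371.9 165.1]
ring_top top 0.54 [243.7 212. ]
ring_top scene 0.53 [361.7 157.3]
hole_a top 0.76 [244.2 217.6]
hole_a scene 0.5 [360.5 157.3]
hole_b top 0.76 [244.2 217.6]
hole_b scene 0.5 [360.5 157.3]
plunger_top top 0.5 [363.5 220.3]
plunger_top top 0.44 [285.8 219.7]
plunger_top scene 0.65 [372.1 162.1]
waste_tray top 0.95 [364.6 221.5]
waste_tray scene 0.57 [273.4 242.3]
spanner_grip scene 0.8 [197.3 269.2]
tool_block top 0.89 [436.6 220.7]
tool_block scene 0.8 [212.7 300.4]
tool_block scene 0.66 [388.2 255.3]
scraper_mid top 0.41 [444.4 236.6]
scraper_mid top 0.33 [393.2 138.2]
scraper_mid scene 0.59 [183.6 261.6]
scraper_mid scene 0.48 [329.3 181.6]
flat_wrench_mid top 0.44 [443.2 199.7]
flat_wrench_mid scene 0.86 [218.1 285.5]
flat_wrench_mid scene 0.21 [359.2 157.7]
pin_a scene 0.62 [199.1 273.8]
waste_tray 0.77 3015 [ 0.39459639 -0.1744689  -0.00484912] [ 0.61905923 -0.01393686  0.0496758 ] [ 0.50527401 -0.09305448  0.0118575 ]
tool_block 0.72 1657 [ 0.4104596  -0.38944714 -0.00234758] [ 0.60752423 -0.27599559  0.12782798] [ 0.50478502 -0.31931305  0.0542142 ]
sampler 0.78 7395 [ 0.4285865   0.1048242  -0.00632624] [0.74295712 0.39095564 0.14874909] [0.56874238 0.22858699 0.07738723]
```

View pics/t1.png

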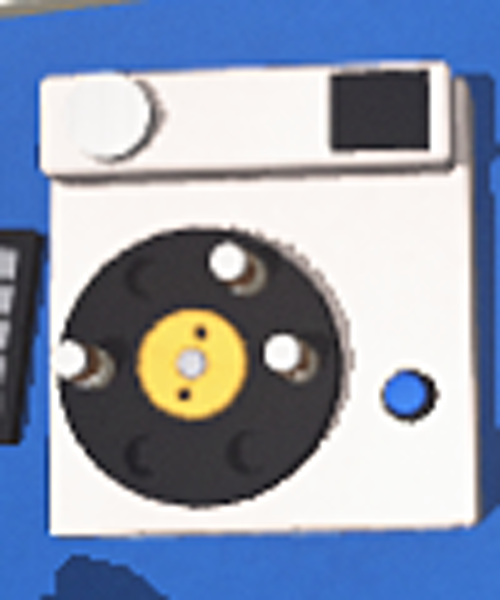

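View pics/t2.png

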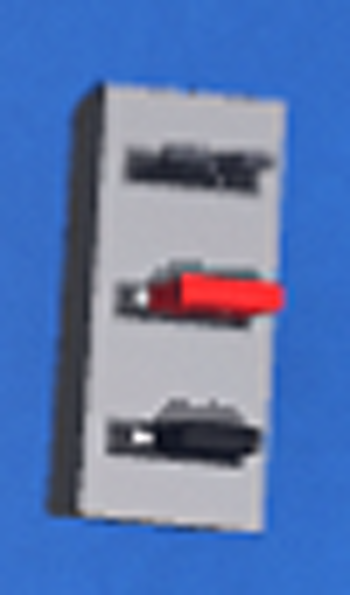

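View pics/s1.png

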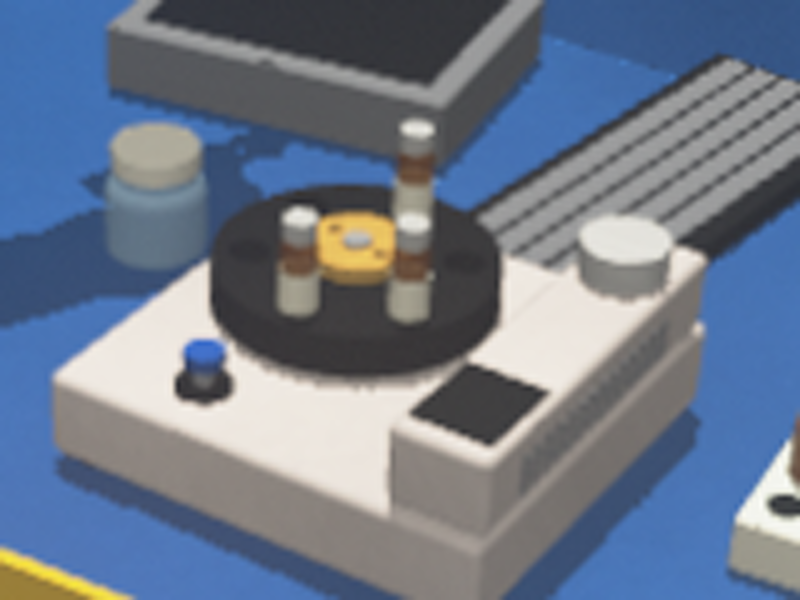

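View pics/s2.png

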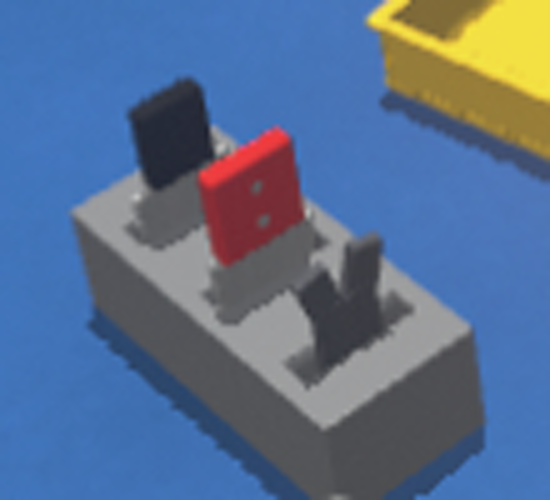

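```bash
python3 - <<'E'
from h import *
from scipy import ndimage as nd
p=eyes.read_camera("top"); q=eyes.read_camera("scene")
def big(p,crop,s=8):
    a,b,c,d=crop; return cv2.resize(p["color"][b:d,a:c],None,fx=s,fy=s,interpolation=cv2.INTER_CUBIC).astype(int)
def up(crop,s,u,v): return (crop[0]+(u+.5)/s-.5, crop[1]+(v+.5)/s-.5)
# ring
for pic,crop,nm in((p,(205,170,290,250),"top"),(q,(320,130,410,200),"scene")):
    B=big(pic,crop); r,g,b=B[...,0],B[...,1],B[...,2]
    ring=(r>150)&(g>100)&(b<0.6*r)
    l,n=nd.label(ring); sz=nd.sum(ring,l,range(1,n+1)); ring=l==1+np.argmax(sz)
    hull=cv2.convexHull(np.argwhere(ring)[:,::-1].astype(np.int32))
    e=cv2.fitEllipse(hull); M=cv2.moments(hull)
    c=up(crop,8,M['m10']/M['m00'],M['m01']/M['m00'])
    print(nm,"ring",c,onplane(pic,c,.1005 if nm=="top" else .1005), e)
    H=np.zeros(ring.shape,np.uint8); cv2.fillPoly(H,[hull],1); H=nd.binary_erosion(H,iterations=6)
    gray=B.sum(2); dk=H&(gray<230)
    l,n=nd.label(dk)
    for i in range(1,n+1):
        m=l==i
        if m.sum()<15: continue
        w=(300-gray)*nd.binary_dilation(m,iterations=3); w=np.clip(w,0,None)
        cy,cx=nd.center_of_mass(w); c=up(crop,8,cx,cy); print(" hole",m.sum(),np.round(c,2),onplane(pic,c,.1005).round(4))
    wh=(r>185)&(g>180)&(b>170) if nm=="top" else (r>170)&(g>165)&(b>160)
    l,n=nd.label(wh)
    for i in range(1,n+1):
        m=l==i
        if 100<m.sum()<4000:
            cy,cx=nd.center_of_mass(m); c=up(crop,8,cx,cy); print(" white",m.sum(),np.round(c,2),onplane(pic,c,.147).round(4))
    bl=(b>150)&(r<100)&(g<170)
    dk=(gray<200); l,n=nd.label(dk); sz=nd.sum(dk,l,range(1,n+1)); m=l==1+np.argmax(sz)
    hull=cv2.convexHull(np.argwhere(m)[:,::-1].astype(np.int32)); e=cv2.fitEllipse(hull);M=cv2.moments(hull); c=up(crop,8,M['m10']/M['m00'],M['m01']/M['m00']); print("deck",c,onplane(pic,c,.09),e)
# plunger
for pic,crop,nm in((p,(275,205,300,235),"top"),(q,(320,172,342,192),"scene")):
    B=big(pic,crop); r,g,b=B[...,0],B[...,1],B[...,2]
    m=(b>r+60); cy,cx=nd.center_of_mass(m); c=up(crop,8,cx,cy); print(nm,"plunger",m.sum(),c,onplane(pic,c,.086),onplane(pic,c,.083))
# sampler top plane corners & clouds
for pic in (p,q):
    for n in ["waste_tray","tool_block"]:
        s=silhouettes(pic,n)[0]; X,uv=cloud(pic,s["pixels"])
        zt=.045 if n=="waste_tray" else .06
        k=abs(X[:,2]-zt)<.006; rc=cv2.minAreaRect(X[k][:,:2].astype(np.float32)); print(n,k.sum(),rc, np.median(X[k][:,2]))
    X,uv=cloud(pic,np.ones((400,640),bool)); 
    r=pic["color"][uv[:,1],uv[:,0]].astype(int); k=(r[:,0]>120)&(r[:,1]<.45*r[:,0])&(r[:,2]<.45*r[:,0])&(X[:,2]>.07)&(X[:,2]<.16)&(X[:,0]>.3)&(X[:,0]<.7)&(X[:,1]<-.2)&(X[:,1]>-.42)
    print("red",k.sum(),X[k].min(0),X[k].max(0)); t=k&(X[:,2]>.122); print(cv2.minAreaRect(X[t][:,:2].astype(np.float32)) if t.sum()>4 else None)
E
```

```text
top ring (242.96040155476834, 212.3007961861786) [[0.53292371 0.27042416 0.1005    ]] ((307.28350830078125, 341.7850646972656), (173.03610229492188, 175.81370544433594), 39.101783752441406)
 hole 107 [244.74 206.1 ] [[0.5513 0.2653 0.1005]]
 hole 133 [241.36 218.52] [[0.5145 0.275  0.1005]]
 white 2273 [250.07 191.82] [[0.5868 0.2402 0.147 ]]
 white 264 [206.35 192.78] [[0.5864 0.3674 0.147 ]]
 white 218 [205.52 199.65] [[0.5665 0.3694 0.147 ]]
 white 135 [204.81 206.58] [[0.5465 0.371  0.147 ]]
 white 2353 [260.92 210.08] [[0.5338 0.2087 0.147 ]]
 white 1266 [242.61 212.23] [[0.5285 0.2611 0.147 ]]
deck (244.61473019154096, 213.1848285538753) [[0.53123462 0.26772436 0.09      ]] ((320.18359375, 348.9091796875), (442.1778869628906, 452.18377685546875), 81.87129211425781)
scene ring (360.73635745876715, 158.1207346662981) [[0.53699094 0.2642592  0.1005    ]] ((329.6483154296875, 228.1057586669922), (105.73849487304688, 141.50033569335938), 91.94190979003906)
 white 1034 [373.04 135.36] [[0.5368 0.3262 0.147 ]]
 white 1240 [349.65 153.1 ] [[0.5385 0.2031 0.147 ]]
 white 1475 [372.13 15
[... 765 characters left out ...]
20526
tool_block 1324 ((0.5076397657394409, -0.32737621665000916), (0.0839969590306282, 0.18969076871871948), 83.09398651123047) 0.0592720442960107
red 62 [ 0.49719152 -0.34707635  0.09863083] [ 0.50932838 -0.30396402  0.13124448]
((0.5044524073600769, -0.3258894681930542), (0.043158143758773804, 0.010737767443060875), 82.26824951171875)
waste_tray 0 ((0.0, 0.0), (0.0, 0.0), 0.0) nan
tool_block 1254 ((0.50968998670578, -0.32902801036834717), (0.08288250863552094, 0.19468487799167633), 83.64505004882812) 0.05841440327190814
red 247 [ 0.49635925 -0.35104803  0.07950173] [ 0.51439014 -0.30925517  0.12946336]
((0.5082660913467407, -0.32964766025543213), (0.04139994457364082, 0.014513303525745869), 75.59752655029297)
  return _methods._mean(a, axis=axis, dtype=dtype,
  ret = ret.dtype.type(ret / rcount)
```

```bash
cat >> h.py <<'E'
def st():
    s=env.state(); M=R.from_rotvec(s["tool_rot"]).as_matrix()
    return s,M,np.array(s["tool_pos"])
def yaw(M): return np.degrees(np.arctan2(M[1,1],M[0,1]))  # jaw (tool y) direction
def go(target=None,jaw=None):
    """print shift in tool axes to reach world target, and spin for jaw angle (mod 180); also q6 after"""
    s,M,t=st()
    if target is not None:
        d=np.array(target)-t; print("shift mm",np.round(M.T@d*1000,1),"len",round(np.linalg.norm(d)*1000,1))
    if jaw is not None:
        sp=-(jaw-yaw(M)); sp=(sp+90)%180-90; print("spin",round(sp,2),"alt",round(sp-180*np.sign(sp),2))
    print("t",round(s["time"],2),"pos",t.round(4),"jaw",round(yaw(M),2),"q1",round(s["joint_positions"][0],3),"q6",round(s["joint_positions"][5],3),"tilt",np.round(M[:,2],3),"F",np.round(s["wrist_force"],1),"M",np.round(s["moment"],2),"w",round(s["grip_width"],4))
E
python3 - <<'E'
from h import *
go([.5338,.2087,.22],0)
go([.5338,.2087,.22],90)
s,M,t=st();print(M.round(3))
E
```

```text
shift mm [-385.8 -126.1   11.3] len 406.0
spin 63.66 alt -116.34
t 1.85 pos [0.2441 0.4929 0.2313] jaw 63.66 q1 0.977 q6 1.437 tilt [ 0.  0. -1.] F [-0.3 -0.6 -0.9] M [-0.    0.03  0.01] w 0.0852
shift mm [-385.8 -126.1   11.3] len 406.0
spin -26.34 alt 153.66
t 1.85 pos [0.2441 0.4929 0.2313] jaw 63.66 q1 0.977 q6 1.437 tilt [ 0.  0. -1.] F [-0.3 -0.6 -0.9] M [-0.    0.03  0.01] w 0.0852
[[-0.896  0.444  0.   ]
 [ 0.444  0.896  0.   ]
 [-0.     0.    -1.   ]]
```

```bash
python3 -m jog '-0.386 -0.126 0.03 0; -0.386 -0.126 0.03 0; -0.386 -0.126 0.03 0; -0.386 -0.126 0.03 0; -0.386 -0.126 0.03 0; -0.386 -0.126 0.03 0; -0.386 -0.126 0.03 0; -0.386 -0.126 0.03 0' 0.53
python3 - <<'E'
from h import *
go([.5338,.2087,.17])
E
```

```text
time: 2.52
tool_pos: [0.4827, 0.2586, 0.2068]
tool_rot: [0.716, 3.059, 0.0]
wrist_force: [0.9, 0.4, 0.9]
grip_width: 0.0453
shift mm [-67.9 -22.   36.8] len 80.3
t 2.52 pos [0.4827 0.2586 0.2068] jaw 63.65 q1 0.357 q6 0.817 tilt [ 0.  0. -1.] F [0.9 0.4 0.9] M [0.07 0.03 0.01] w 0.0453
```

```bash
python3 -m jog '-0.068 -0.022 0.02 0; -0.068 -0.022 0.02 0; -0.068 -0.022 0.02 0; -0.068 -0.022 0.02 0'
python3 - <<'E'
from h import *
go([.5338,.2087,.105])
q=eyes.read_camera("scene"); save(q,"s3.png",(290,90,450,210),5)
p=eyes.read_camera("top"); save(p,"t3.png",(205,140,305,260),5)
s,M,t=st(); print(proj(q,[t,t+[0,0,.019]]),proj(p,[t]))
E
```

```text
time: 2.85
tool_pos: [0.5332, 0.2089, 0.1859]
tool_rot: [-0.721, -3.056, 0.001]
wrist_force: [0.1, -0.5, -0.4]
grip_width: 0.0454
shift mm [-0.8  0.2 80.9] len 80.9
t 2.85 pos [0.5332 0.2089 0.1859] jaw 63.46 q1 0.244 q6 0.707 tilt [-0.002 -0.    -1.   ] F [ 0.1 -0.5 -0.4] M [ 0.04 -0.04  0.01] w 0.0454
[[349.67310371 138.56714005]
 [349.87068529 132.35716013]] [[257.68651822 209.24433984]]
```

View pics/s3.png

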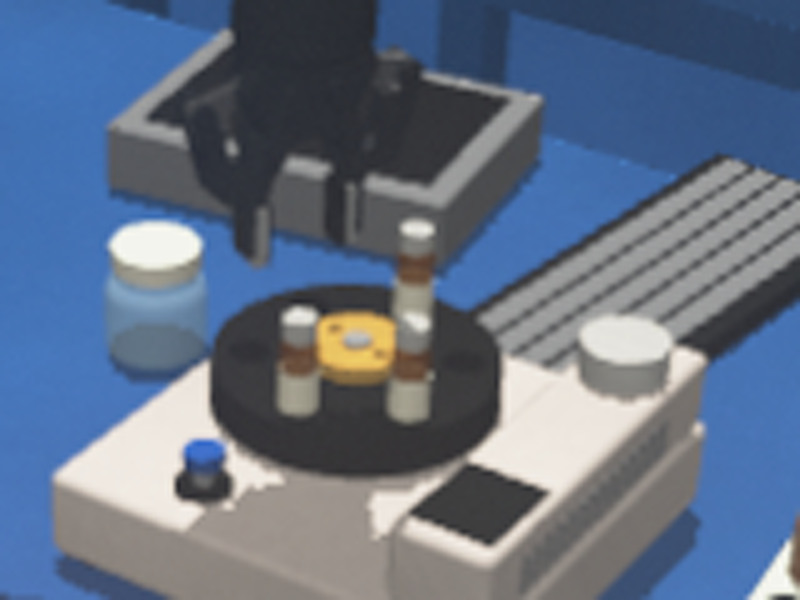

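The scene crop shows the fingers straddling vial B (crop column ~300, vial cap at (300,320)); the midpoint agrees with the projected TCP. I'm descending now.

```bash
python3 -m jog '0 0 0.03 0; 0 0 0.06 0; 0 0 0.082 0; 0 0 0.082 0'
python3 -m jog '0 0 0 0; 0 0 0 0; 0 0 0 0; 0 0 0 0; 0 0 0 0; 0 0 0 0' 0 40
python3 - <<'E'
from h import *
go()
E
```

```text
time: 3.28
tool_pos: [0.5283, 0.211, 0.101]
tool_rot: [-0.71, -3.053, 0.005]
wrist_force: [-1.8, -0.3, 0.2]
grip_width: 0.0455
time: 3.78
tool_pos: [0.5338, 0.2108, 0.1064]
tool_rot: [0.715, 3.057, 0.003]
wrist_force: [-1.3, 1.3, 6.6]
grip_width: 0.0212
t 3.78 pos [0.5338 0.2108 0.1064] jaw 63.66 q1 0.247 q6 0.707 tilt [ 0.003  0.001 -1.   ] F [-1.3  1.3  6.6] M [ 0.04  0.16 -0.02] w 0.0212
```

```bash
python3 -m jog '0 0 -0.02 0; 0 0 -0.05 0; 0 0 -0.085 0; 0 0 -0.085 0'
python3 - <<'E'
from h import *
go([.559,-.085,.19])
q=eyes.read_camera("scene"); save(q,"s4.png",(290,90,450,210),4)
E
```

```text
time: 4.12
tool_pos: [0.5364, 0.2112, 0.1966]
tool_rot: [0.714, 3.05, 0.007]
wrist_force: [1.8, -0.4, 0.4]
grip_width: 0.021
shift mm [-151.7 -255.4    6.1] len 297.1
t 4.12 pos [0.5364 0.2112 0.1966] jaw 63.65 q1 0.247 q6 0.707 tilt [ 0.01   0.003 -1.   ] F [ 1.8 -0.4  0.4] M [ 0.   -0.09  0.02] w 0.021
```

View pics/s4.png

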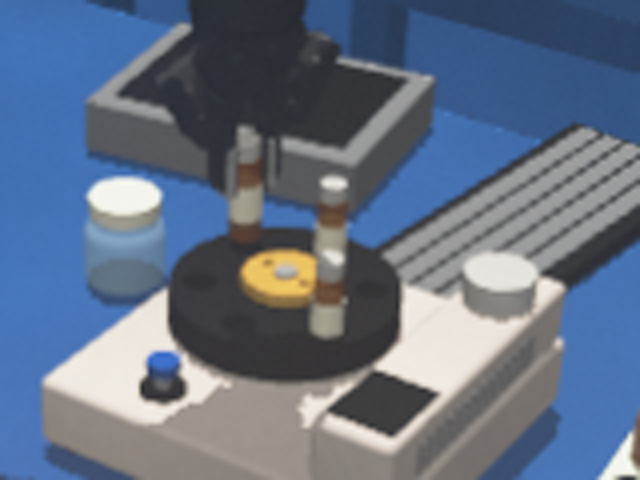

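The vial is held upright in the fingers (crop (245,190)) and clear of the carousel. Next I take it to the tray.

```bash
python3 -m jog '-0.021 -0.036 0 0; -0.041 -0.069 0 0; -0.061 -0.103 0 0; -0.081 -0.137 0 0; -0.101 -0.171 0 0; -0.121 -0.205 0 0; -0.141 -0.237 0 0; -0.152 -0.255 0 0'
python3 - <<'E'
from h import *
for n in("top","scene"):
    pic=eyes.read_camera(n); s=silhouettes(pic,"waste_tray")[0]; X,uv=cloud(pic,s["pixels"]); print(s["confidence"],len(X),"tray rect",cv2.minAreaRect(X[X[:,2]>-.01][:,:2].astype(np.float32)))
    save(pic,n+"5.png",(200,180,340,290) if n=="scene" else (320,160,420,280),5)
go([.559,-.085,.042])
E
```

```text
time: 4.83
tool_pos: [0.5553, -0.0896, 0.1889]
tool_rot: [-0.721, -3.057, 0.002]
wrist_force: [0.5, -0.0, -0.4]
grip_width: 0.0212
0.82 614 tray rect ((0.5263869762420654, -0.03291792795062065), (0.06573700159788132, 0.1548268049955368), 77.38188934326172)
0.73 209 tray rect ((0.48730725049972534, -0.014854542911052704), (0.021500686183571815, 0.2423214465379715), 42.30361557006836)
shift mm [ -3.4   2.6 146.8] len 146.9
t 5.03 pos [ 0.555  -0.0859  0.1888] jaw 63.56 q1 -0.285 q6 0.176 tilt [-0.002  0.001 -1.   ] F [ 0.5 -0.2 -0. ] M [ 0.01 -0.01 -0.  ] w 0.0213
```

View pics/scene5.png

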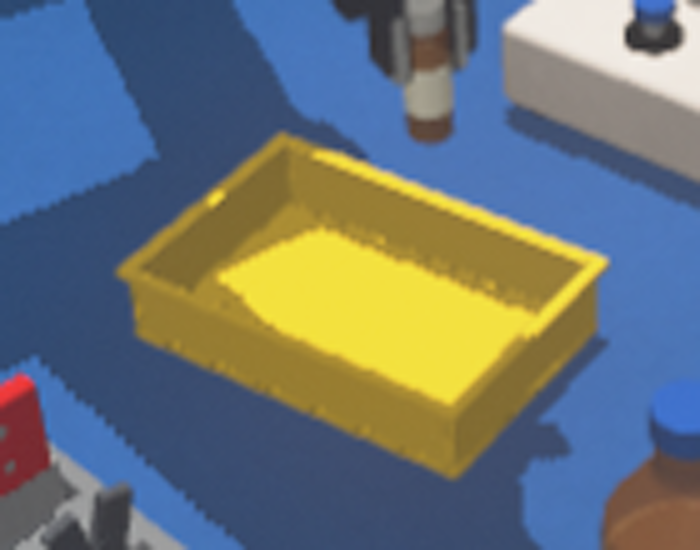

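```bash
cat >> h.py <<'E'
def traycorners(c,a):
    a=np.radians(a);ux=np.array([np.cos(a),np.sin(a)]);uy=np.array([-ux[1],ux[0]])
    return [np.r_[np.array(c)+sx*.1*ux+sy*.065*uy,.045] for sx,sy in((1,1),(1,-1),(-1,-1),(-1,1))]
E
python3 - <<'E'
from h import *
q=eyes.read_camera("scene"); C=proj(q,traycorners((.5041,-.0898),5)); print(C.round(1)); im=q["color"][:,:,::-1].copy()
a,b,s=200,180,5
im=cv2.resize(im[180:290,200:340],None,fx=5,fy=5)
pts=((C-[a,b]+.5)*s).astype(np.int32); cv2.polylines(im,[pts],True,(0,0,255),1); cv2.imwrite("pics/s6.png",im)
E
```

```text
[[319.3 231.1]
 [290.2 261. ]
 [224.8 232.7]
 [256.2 206.5]]
```

View pics/s6.png

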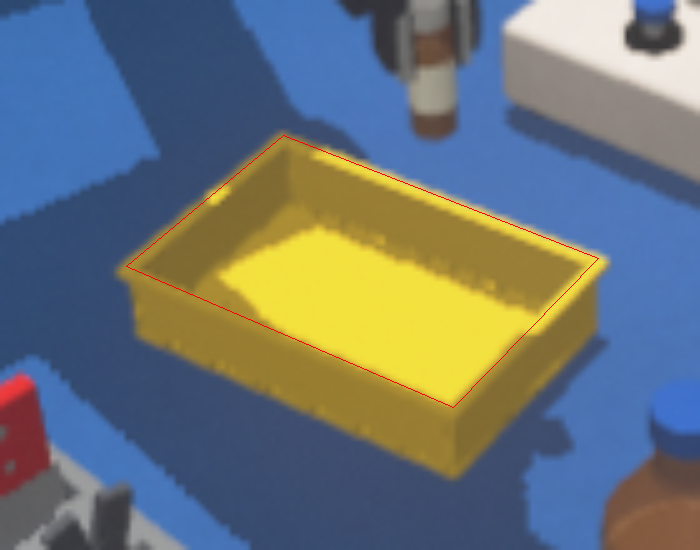

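The tray has not moved: its rim matches the projected model. I'm lowering the vial.

```bash
python3 -m jog '-0.003 0.003 0.035 0; -0.003 0.003 0.07 0; -0.003 0.003 0.105 0; -0.003 0.003 0.13 0; -0.003 0.003 0.14 0; -0.003 0.003 0.145 0; -0.003 0.003 0.145 0'
python3 -m jog '0 0 0.001 0; 0 0 0.001 0; 0 0 0.001 0'
```

```text
time: 5.67
tool_pos: [0.5595, -0.0833, 0.0443]
tool_rot: [-0.713, -3.058, -0.0]
wrist_force: [-1.0, 0.3, -0.2]
grip_width: 0.0214
time: 5.92
tool_pos: [0.561, -0.0845, 0.0453]
tool_rot: [0.715, 3.056, -0.0]
wrist_force: [-0.0, 0.3, -0.1]
grip_width: 0.0212
```

```bash
python3 -m jog '0 0 0.003 0; 0 0 0.003 0; 0 0 0.003 0'; python3 -c "
from h import *
for i in range(4): eyes.read_camera('top'); go()"
```

```text
time: 6.17
tool_pos: [0.5598, -0.0844, 0.0409]
tool_rot: [0.716, 3.059, 0.0]
wrist_force: [-1.4, -0.6, 0.1]
grip_width: 0.021
t 6.22 pos [ 0.5597 -0.0843  0.0409] jaw 63.65 q1 -0.28 q6 0.18 tilt [ 0. -0. -1.] F [ 0.  -0.1 -0.1] M [-0.03 -0.02  0.02] w 0.021
t 6.27 pos [ 0.5597 -0.0843  0.0408] jaw 63.65 q1 -0.28 q6 0.18 tilt [ 0.  0. -1.] F [-0.4  1.   0.3] M [ 0.01 -0.03 -0.02] w 0.0211
t 6.32 pos [ 0.5598 -0.0844  0.0408] jaw 63.65 q1 -0.28 q6 0.18 tilt [ 0. -0. -1.] F [-0.7 -0.5  0.4] M [-0.    0.03  0.05] w 0.0207
t 6.37 pos [ 0.5598 -0.0844  0.0408] jaw 63.65 q1 -0.28 q6 0.18 tilt [ 0. -0. -1.] F [-0.2 -0.1  0.3] M [-0.01  0.05  0.02] w 0.0213
```

```bash
python3 -m jog '0 0 0.003 0; 0 0 0.003 0; 0 0 0.003 0'; python3 -c "
from h import *
eyes.read_camera('top'); eyes.read_camera('top'); go()"
```

```text
time: 6.62
tool_pos: [0.5603, -0.0844, 0.0384]
tool_rot: [0.716, 3.058, 0.0]
wrist_force: [-1.4, -0.6, 5.4]
grip_width: 0.0208
t 6.72 pos [ 0.5603 -0.0844  0.0383] jaw 63.66 q1 -0.28 q6 0.18 tilt [ 0.001 -0.    -1.   ] F [-1.   0.8  4.8] M [0.06 0.22 0.01] w 0.0212
```

```bash
python3 -m jog '0 0 -0.001 0; 0 0 -0.001 0; 0 0 -0.001 0; 0 0 -0.001 0' 0.5; python3 -m jog '0 0 -0.02 0; 0 0 -0.05 0; 0 0 -0.09 0; 0 0 -0.13 0; 0 0 -0.15 0; 0 0 -0.15 0'; python3 -c "
from h import *
q=eyes.read_camera('scene'); save(q,'s7.png',(200,180,340,290),4); go([.5868,.2402,.19])"
```

```text
time: 7.05
tool_pos: [0.5596, -0.0843, 0.0385]
tool_rot: [-0.716, -3.058, 0.0]
wrist_force: [0.3, -0.2, -1.2]
grip_width: 0.0422
time: 7.55
tool_pos: [0.563, -0.0852, 0.1943]
tool_rot: [0.714, 3.05, -0.001]
wrist_force: [1.2, -0.4, 0.0]
grip_width: 0.0425
shift mm [121.7 302.4   1.1] len 326.0
t 7.6 pos [ 0.5616 -0.0848  0.1915] jaw 63.66 q1 -0.28 q6 0.18 tilt [ 0.005 -0.002 -1.   ] F [-0.4  0.2  0.2] M [-0.03 -0.01  0.03] w 0.0427
```

View pics/s7.png

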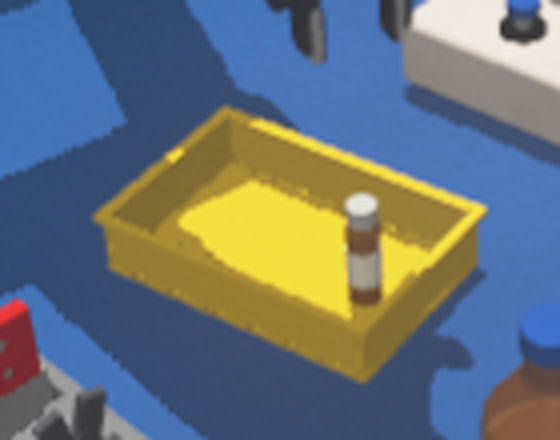

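The vial stands upright in the tray (crop (363,250)). Next is vial A.

```bash
python3 -m jog '0.015 0.038 0 0; 0.03 0.076 0 0; 0.045 0.114 0 0; 0.06 0.151 0 0; 0.075 0.188 0 0; 0.09 0.225 0 0; 0.105 0.262 0 0; 0.12 0.3 0 0'; python3 -m jog '0.001 0.003 0 0; 0.001 0.003 0 0'; python3 -c "
from h import *
q=eyes.read_camera('scene'); save(q,'s8.png',(290,90,450,210),4); go([.5868,.2415,.105])"
```

```text
time: 8.27
tool_pos: [0.584, 0.2394, 0.1865]
tool_rot: [-0.715, -3.056, 0.003]
wrist_force: [-0.0, -0.6, 0.4]
grip_width: 0.0425
time: 8.43
tool_pos: [0.5844, 0.2431, 0.1863]
tool_rot: [-0.709, -3.058, 0.003]
wrist_force: [-0.8, 0.0, 0.9]
grip_width: 0.0428
shift mm [-2.1  1.4 81.6] len 81.6
t 8.48 pos [0.5845 0.2413 0.1866] jaw 63.77 q1 0.275 q6 0.733 tilt [-0.003 -0.002 -1.   ] F [-0.2 -0.3  0.3] M [-0.01  0.03  0.04] w 0.0432
```

View pics/s8.png

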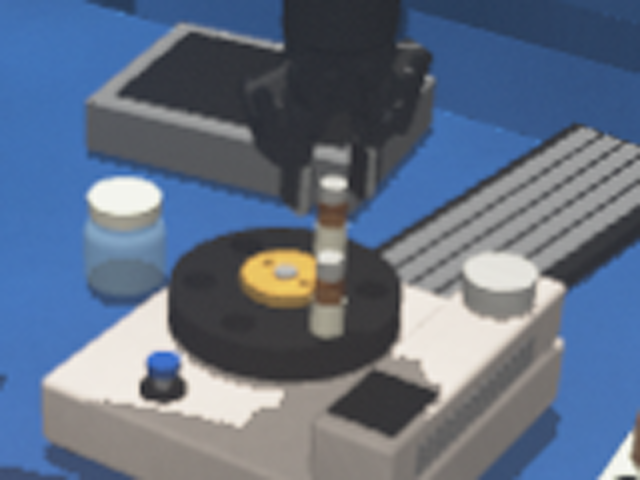

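Fingers are centred over vial A (crop column ~330).

```bash
python3 -m jog '-0.002 0.001 0.03 0; -0.002 0.001 0.06 0; -0.002 0.001 0.082 0; -0.002 0.001 0.082 0'
python3 -m jog '0 0 0 0; 0 0 0 0; 0 0 0 0; 0 0 0 0; 0 0 0 0; 0 0 0 0' 0 40
python3 -c "
from h import *
go()"
python3 -m jog '0 0 -0.02 0; 0 0 -0.05 0; 0 0 -0.085 0; 0 0 -0.085 0; 0 0 -0.085 0'
python3 - <<'E'
from h import *
go([.504,-.088,.19])
q=eyes.read_camera("scene"); save(q,"s9.png",(200,90,450,290),3)
E
```

```text
time: 8.82
tool_pos: [0.584, 0.2376, 0.1009]
tool_rot: [-0.718, -3.049, 0.009]
wrist_force: [-0.5, -0.1, -0.7]
grip_width: 0.0425
time: 9.32
tool_pos: [0.5885, 0.2411, 0.1077]
tool_rot: [0.716, 3.058, 0.001]
wrist_force: [-0.3, -0.0, -0.0]
grip_width: 0.0214
t 9.32 pos [0.5885 0.2411 0.1077] jaw 63.66 q1 0.273 q6 0.733 tilt [ 0.001  0.    -1.   ] F [-0.3 -0.  -0. ] M [-0.01  0.01  0.05] w 0.0214
time: 9.73
tool_pos: [0.5898, 0.2416, 0.1948]
tool_rot: [0.714, 3.054, 0.004]
wrist_force: [0.2, -0.1, -0.2]
grip_width: 0.0214
shift mm [ -69.2 -333.5    3.8] len 340.6
t 9.73 pos [0.5898 0.2416 0.1948] jaw 63.67 q1 0.273 q6 0.733 tilt [ 0.006  0.002 -1.   ] F [ 0.2 -0.1 -0.2] M [-0.01 -0.   -0.  ] w 0.0214
```

View pics/s9.png

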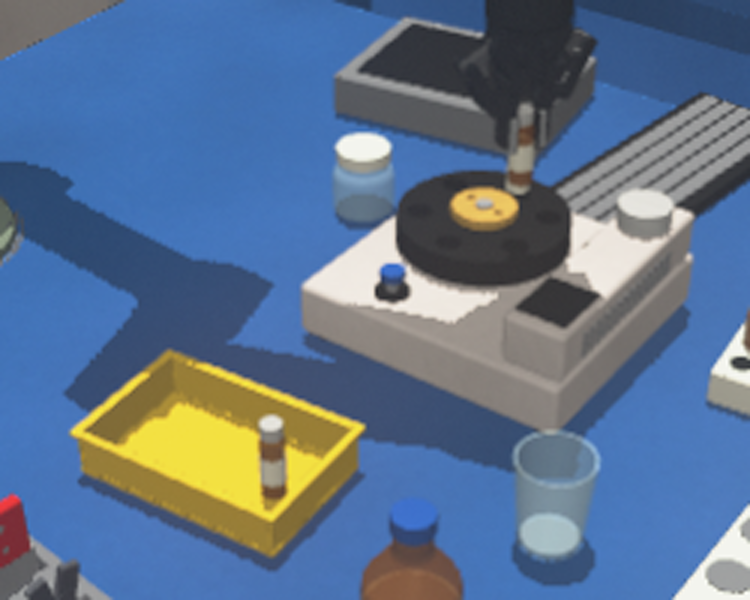

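```bash
python3 -m jog '-0.008 -0.04 0 0; -0.016 -0.08 0 0; -0.024 -0.12 0 0; -0.032 -0.16 0 0; -0.041 -0.2 0 0; -0.05 -0.24 0 0; -0.058 -0.28 0 0; -0.066 -0.32 0 0';  python3 -m jog '-0.003 -0.0135 0 0; -0.003 -0.0135 0.04 0; -0.003 -0.0135 0.08 0; -0.003 -0.0135 0.12 0; -0.003 -0.0135 0.143 0; -0.003 -0.0135 0.143 0; -0.003 -0.0135 0.143 0'; python3 -c "
from h import *
q=eyes.read_camera('scene'); save(q,'s10.png',(200,180,340,290),5);eyes.read_camera('top'); go([.504,-.088,.04])"
```

```text
time: 10.45
tool_pos: [0.5032, -0.0764, 0.1903]
tool_rot: [-0.715, -3.057, -0.0]
wrist_force: [1.2, -0.7, 0.2]
grip_width: 0.0213
time: 11.03
tool_pos: [0.4997, -0.0878, 0.0471]
tool_rot: [-0.715, -3.054, -0.001]
wrist_force: [0.0, 0.1, 0.1]
grip_width: 0.0214
shift mm [-0.9  1.2  9.7] len 9.8
t 11.13 pos [ 0.5026 -0.0887  0.0497] jaw 63.66 q1 -0.319 q6 0.14 tilt [ 0.001 -0.    -1.   ] F [ 0.1  0.7 -0.3] M [-0.01  0.    0.03] w 0.0215
```

View pics/s10.png

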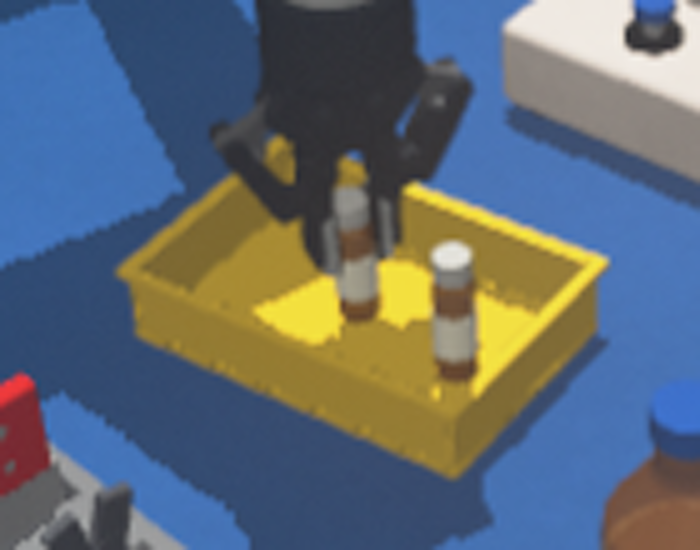

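Vial upright over the tray floor (crop (358,260)), and the tray is unmoved. I'm lowering it until contact.

```bash
python3 -m jog '0 0 0.007 0; 0 0 0.009 0; 0 0 0.010 0; 0 0 0.010 0'; python3 -c "
from h import *
eyes.read_camera('top'); eyes.read_camera('top'); go()"
```

```text
time: 11.47
tool_pos: [0.5022, -0.0886, 0.0392]
tool_rot: [0.716, 3.058, -0.0]
wrist_force: [0.5, -1.0, 0.6]
grip_width: 0.0211
t 11.57 pos [ 0.5022 -0.0886  0.0392] jaw 63.66 q1 -0.319 q6 0.14 tilt [ 0.001 -0.    -1.   ] F [ 0.  -0.7  0. ] M [ 0.02 -0.01 -0.01] w 0.021
```

```bash
python3 -m jog '0 0 0.003 0; 0 0 0.003 0; 0 0 0.003 0'; python3 -c "
from h import *
eyes.read_camera('top'); go()"
```

```text
time: 11.82
tool_pos: [0.5037, -0.0883, 0.0378]
tool_rot: [0.714, 3.055, 0.002]
wrist_force: [-1.7, 3.1, 13.7]
grip_width: 0.0212
t 11.87 pos [ 0.5037 -0.0883  0.0378] jaw 63.69 q1 -0.319 q6 0.14 tilt [ 0.004  0.001 -1.   ] F [-2.   3.4 14.3] M [0.65 0.29 0.03] w 0.0213
```

```bash
python3 -m jog '0 0 -0.002 0; 0 0 -0.002 0; 0 0 -0.002 0; 0 0 -0.002 0; 0 0 -0.002 0' 0.5; python3 -m jog '0 0 -0.02 0; 0 0 -0.05 0; 0 0 -0.09 0; 0 0 -0.13 0; 0 0 -0.15 0; 0 0 -0.15 0'; python3 -c "
from h import *
q=eyes.read_camera('scene'); save(q,'s11.png',(200,90,450,290),3); go([.5330,.3325,.19])"
```

```text
time: 12.28
tool_pos: [0.5016, -0.0885, 0.0374]
tool_rot: [-0.716, -3.058, 0.0]
wrist_force: [0.2, 0.2, -1.3]
grip_width: 0.0428
time: 12.78
tool_pos: [0.5049, -0.0896, 0.1927]
tool_rot: [0.714, 3.051, -0.001]
wrist_force: [0.8, 0.1, -0.0]
grip_width: 0.0425
shift mm [160.8 390.9  -0.5] len 422.7
t 12.83 pos [ 0.5036 -0.0891  0.1901] jaw 63.66 q1 -0.32 q6 0.14 tilt [ 0.005 -0.002 -1.   ] F [ 0.5  1.3 -0.4] M [-0.02  0.03  0.04] w 0.0424
```

View pics/s11.png

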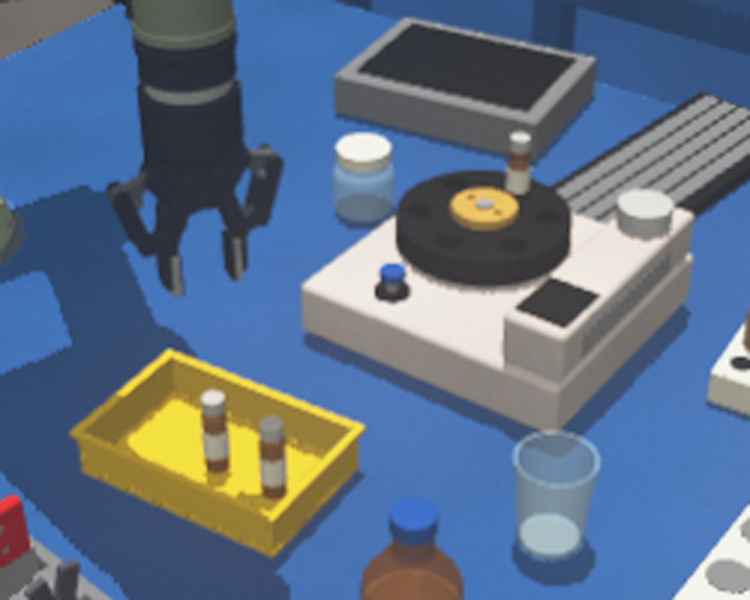

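```bash
python3 -c "
from h import *
p=eyes.read_camera('top'); print(onplane(p,[[218.7,210.9],[250.07,191.82]],.147)); save(p,'t12.png',(205,140,305,260),5)"
python3 -m jog '0.016 0.039 0 0; 0.032 0.077 0 0; 0.047 0.115 0 0; 0.062 0.153 0 0; 0.078 0.191 0 0; 0.094 0.229 0 0; 0.11 0.267 0 0; 0.126 0.305 0 0'; python3 -m jog '0.015 0.038 0 0; 0.03 0.076 0 0; 0.035 0.086 0 0; 0.035 0.086 0 0'; python3 -c "
from h import *
q=eyes.read_camera('scene'); save(q,'s12.png',(290,90,450,210),4); go([.5330,.3325,.107])"
```

```text
[[0.53340229 0.3302073  0.147     ]
 [0.58678656 0.24020891 0.147     ]]
time: 13.55
tool_pos: [0.5227, 0.2423, 0.1853]
tool_rot: [-0.715, -3.056, 0.003]
wrist_force: [0.5, -0.9, -0.2]
grip_width: 0.0431
time: 13.88
tool_pos: [0.5294, 0.3359, 0.1848]
tool_rot: [-0.708, -3.058, 0.003]
wrist_force: [-0.0, -0.2, -0.5]
grip_width: 0.0425
shift mm [-3.9  0.6 78.1] len 78.2
t 13.93 pos [0.5296 0.3338 0.1851] jaw 63.8 q1 0.445 q6 0.902 tilt [-0.004 -0.002 -1.   ] F [-0.1  0.   0.2] M [-0.05 -0.03  0.01] w 0.0425
```

View pics/s12.png

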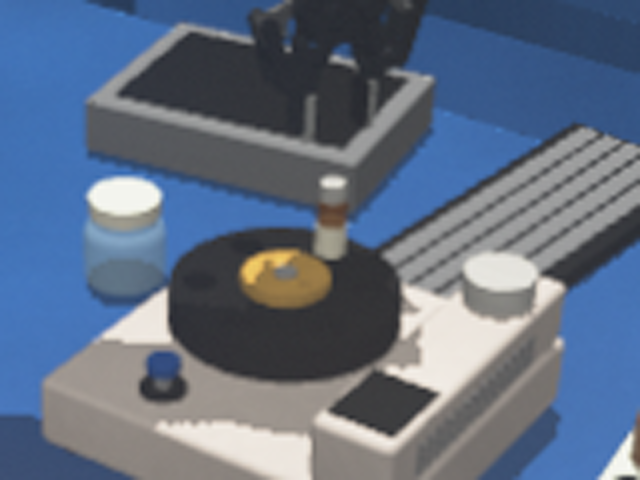

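View pics/t12.png

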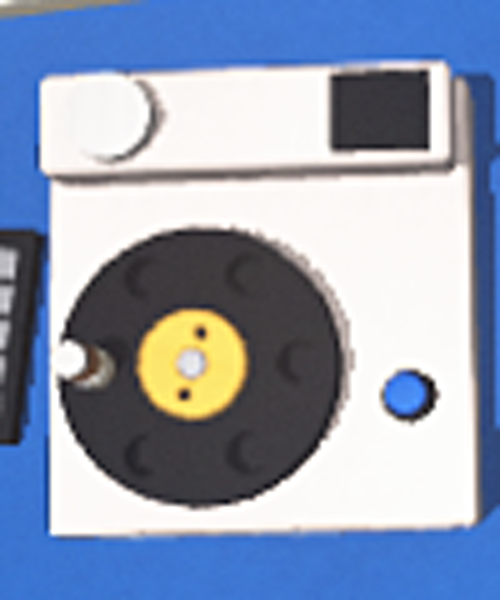

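```bash
python3 -m jog '-0.002 -0.001 0.03 0; -0.002 -0.001 0.06 0; -0.002 -0.001 0.078 0; -0.002 -0.001 0.078 0'
python3 -m jog '0 0 0 0; 0 0 0 0; 0 0 0 0; 0 0 0 0; 0 0 0 0; 0 0 0 0' 0 40
python3 -c "
from h import *
go()"
python3 -m jog '0 0 -0.02 0; 0 0 -0.05 0; 0 0 -0.085 0; 0 0 -0.085 0; 0 0 -0.085 0'
python3 - <<'E'
from h import *
go([.452,-.0925,.19])
q=eyes.read_camera("scene"); save(q,"s13.png",(200,90,450,290),3)
E
```

```text
time: 14.27
tool_pos: [0.5288, 0.3276, 0.1043]
tool_rot: [-0.718, -3.051, 0.011]
wrist_force: [-1.2, -0.9, -0.1]
grip_width: 0.0433
time: 14.77
tool_pos: [0.5328, 0.3316, 0.1106]
tool_rot: [0.716, 3.058, 0.001]
wrist_force: [0.7, 0.4, 0.6]
grip_width: 0.0208
t 14.77 pos [0.5328 0.3316 0.1106] jaw 63.65 q1 0.439 q6 0.899 tilt [ 0.001  0.    -1.   ] F [0.7 0.4 0.6] M [ 0.1  -0.03 -0.04] w 0.0208
time: 15.18
tool_pos: [0.5341, 0.3323, 0.1977]
tool_rot: [0.715, 3.055, 0.005]
wrist_force: [-0.2, -0.2, 0.1]
grip_width: 0.0214
shift mm [-114.9 -417.2    6.3] len 432.8
t 15.18 pos [0.5341 0.3323 0.1977] jaw 63.66 q1 0.439 q6 0.899 tilt [ 0.005  0.002 -1.   ] F [-0.2 -0.2  0.1] M [-0.03  0.08  0.02] w 0.0214
```

View pics/s13.png

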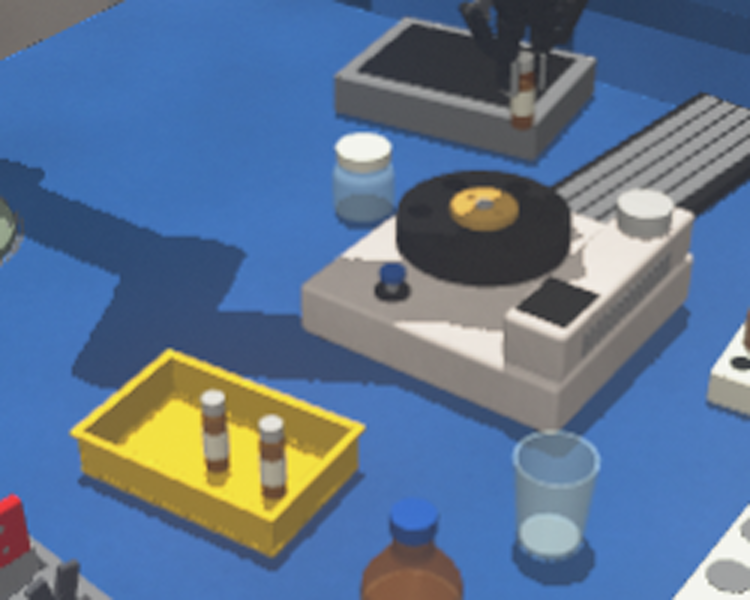

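The last vial is held (crop (523,90)). I take it to the near end of the tray.

```bash
python3 -m jog '-0.011 -0.04 0 0; -0.022 -0.08 0 0; -0.033 -0.12 0 0; -0.044 -0.16 0 0; -0.055 -0.2 0 0; -0.066 -0.24 0 0; -0.077 -0.28 0 0; -0.088 -0.32 0 0'; python3 -m jog '-0.011 -0.038 0 0; -0.022 -0.075 0 0; -0.027 -0.095 0 0; -0.027 -0.097 0 0; -0.027 -0.097 0 0'; python3 -c "
from h import *
q=eyes.read_camera('scene'); save(q,'s14.png',(200,180,340,290),5);eyes.read_camera('top'); go([.452,-.0925,.05])"
```

```text
time: 15.9
tool_pos: [0.4673, 0.0042, 0.1934]
tool_rot: [-0.715, -3.057, 0.001]
wrist_force: [0.4, -0.7, -0.7]
grip_width: 0.021
time: 16.32
tool_pos: [0.4492, -0.0938, 0.1935]
tool_rot: [-0.72, -3.055, -0.001]
wrist_force: [-0.0, 0.0, 0.1]
grip_width: 0.0214
shift mm [ -2.3   0.8 143.9] len 143.9
t 16.42 pos [ 0.4498 -0.0924  0.1939] jaw 63.68 q1 -0.364 q6 0.096 tilt [-0.002  0.001 -1.   ] F [ 0.3 -0.  -0.5] M [-0.01 -0.04 -0.03] w 0.0214
```

View pics/s14.png

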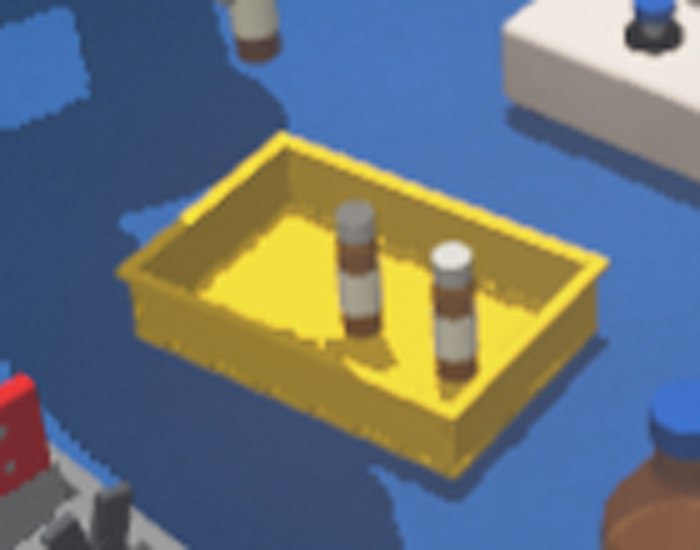

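The tray and both vials are unmoved, with the third vial above the near end. I'm lowering it.

```bash
python3 -m jog '-0.001 0 0.035 0; -0.001 0 0.07 0; -0.001 0 0.105 0; -0.001 0 0.13 0; -0.001 0 0.143 0; -0.001 0 0.149 0; -0.001 0 0.149 0; -0.001 0 0.149 0'; python3 -c "
from h import *
eyes.read_camera('top'); eyes.read_camera('top'); go()"
```

```text
time: 17.08
tool_pos: [0.4517, -0.0929, 0.046]
tool_rot: [-0.713, -3.06, -0.0]
wrist_force: [-0.2, 0.3, -0.3]
grip_width: 0.021
t 17.18 pos [ 0.4524 -0.0936  0.0468] jaw 63.71 q1 -0.364 q6 0.095 tilt [ 0.002 -0.001 -1.   ] F [-0.1 -0.   0.3] M [ 0.04 -0.05  0.03] w 0.0213
```

```bash
python3 -m jog '0 0 0.002 0; 0 0 0.004 0; 0 0 0.005 0; 0 0 0.005 0'; python3 -c "
from h import *
eyes.read_camera('top'); go()"
```

```text
time: 17.52
tool_pos: [0.4521, -0.0937, 0.0414]
tool_rot: [0.716, 3.057, 0.001]
wrist_force: [0.1, 0.6, 4.4]
grip_width: 0.0211
t 17.57 pos [ 0.4521 -0.0937  0.0414] jaw 63.65 q1 -0.365 q6 0.095 tilt [ 0.002  0.    -1.   ] F [-0.7  1.3  5.4] M [ 0.29 -0.04  0.04] w 0.0212
```

```bash
python3 -m jog '0 0 -0.001 0; 0 0 -0.001 0; 0 0 -0.001 0; 0 0 -0.001 0; 0 0 -0.001 0' 0.5; python3 -m jog '0 0 -0.02 0; 0 0 -0.05 0; 0 0 -0.09 0; 0 0 -0.13 0; 0 0 -0.16 0; 0 0 -0.16 0'; python3 - <<'E'
from h import *
q=eyes.read_camera('scene'); save(q,'s15.png',(140,160,340,330),4)
p=eyes.read_camera('top'); save(p,'t15.png',(320,165,470,265),5)
go([.505,-.327,.22],-7)
for pic in(p,q):
    X,uv=cloud(pic,np.ones((400,640),bool)); r=pic["color"][uv[:,1],uv[:,0]].astype(int)
    k=(abs(X[:,0]-.505)<.12)&(abs(X[:,1]+.327)<.08)
    top=k&(abs(X[:,2]-.059)<.004); rc=cv2.minAreaRect(X[top][:,:2].astype(np.float32)); print("block top",rc)
    red=k&(r[:,0]>110)&(r[:,1]<.45*r[:,0])&(r[:,2]<.5*r[:,0])&(X[:,2]>.075)
    print("red n",red.sum(),X[red].mean(0),X[red].max(0),X[red].min(0))
    Y=X[red]-X[red].mean(0); print(np.degrees(np.arctan2(*np.linalg.svd(Y[:,:2])[2][0][::-1])))
    uvr=uv[red]; print("px",uvr.min(0),uvr.max(0),uvr.mean(0))
E
```

```text
time: 17.98
tool_pos: [0.4512, -0.0937, 0.0416]
tool_rot: [-0.716, -3.059, 0.0]
wrist_force: [-0.0, -0.9, 0.1]
grip_width: 0.0425
time: 18.48
tool_pos: [0.4549, -0.095, 0.2078]
tool_rot: [0.713, 3.049, -0.002]
wrist_force: [0.9, -0.5, 0.8]
grip_width: 0.043
shift mm [-150.8 -185.4  -16.6] len 239.5
spin 70.66 alt -109.34
t 18.58 pos [ 0.4522 -0.094   0.2029] jaw 63.66 q1 -0.365 q6 0.095 tilt [ 0.003 -0.001 -1.   ] F [ 0.4 -0.8 -0.9] M [-0.04 -0.08 -0.  ] w 0.0425
block top ((0.5070733428001404, -0.328521728515625), (0.08319550007581711, 0.18882934749126434), 83.9533462524414)
red n 51 [ 0.50299952 -0.33168104  0.12478397] [ 0.50927549 -0.31641746  0.13085581] [ 0.49714673 -0.34664048  0.09826496]
-100.05374172289383
px [444 216] [454 220] [448.8627451  218.07843137]
block top ((0.5093837380409241, -0.32857346534729004), (0.0831206738948822, 0.19389617443084717), 83.64579010009766)
red n 357 [ 0.5097227  -0.33108349  0.10701958] [ 0.51691801 -0.30687011  0.12963895] [ 0.4983274  -0.35087075  0.07740841]
-98.28551078151872
px [188 255] [209 281] [198.78151261 267.81512605]
```

View pics/s15.png

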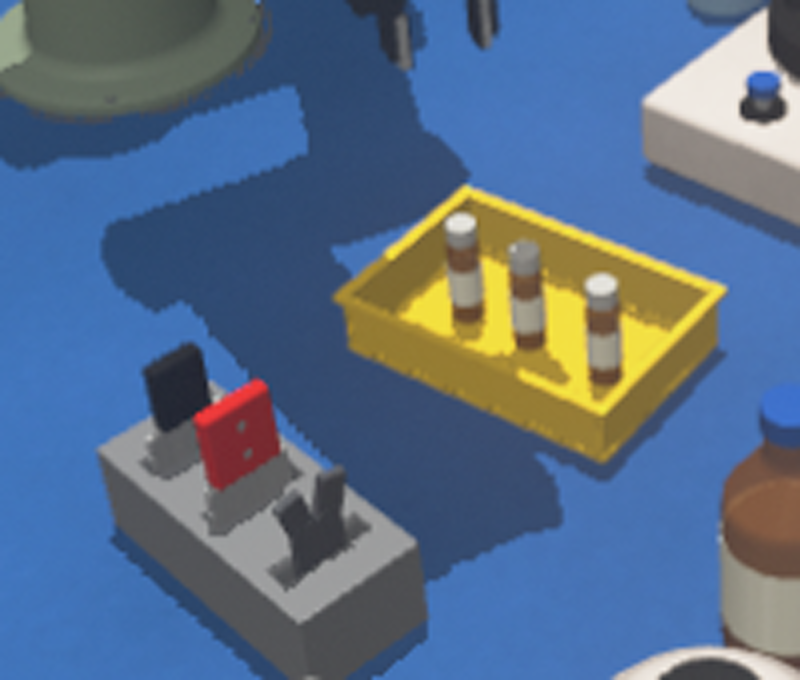

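View pics/t15.png

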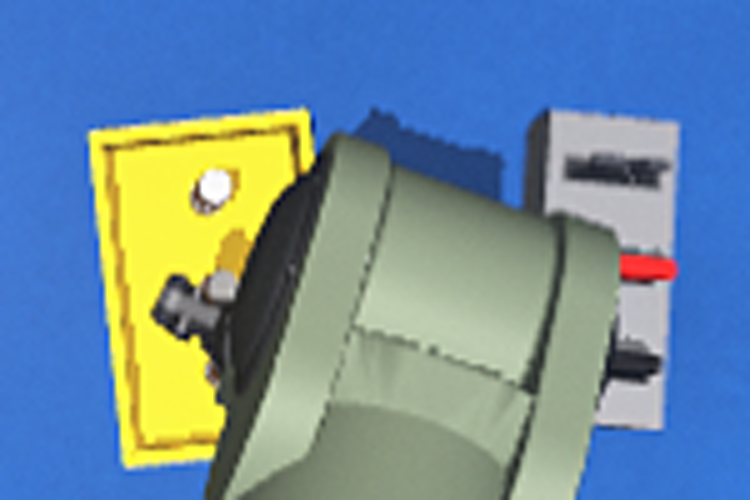

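```bash
cat > fit.py <<'E'
from h import *
from scipy.optimize import minimize, least_squares
p=eyes.read_camera('top'); q=eyes.read_camera('scene')
def rgb(n): return cv2.imread("pics/"+n)[:,:,::-1].astype(float)
S=8
def soft(poly,crop):
    a,b,c,d=crop
    m=np.zeros(((d-b)*S,(c-a)*S),np.uint8)
    h=cv2.convexHull(((poly-[a,b]+.5)*S).astype(np.float32))
    cv2.fillPoly(m,[np.round(h*16).astype(np.int32)],1,shift=4)
    return m.reshape(d-b,S,c-a,S).mean((1,3))
def box(x,y,yaw,z0,z1,l,w):
    c,s=np.cos(yaw),np.sin(yaw); P=[]
    for z in(z0,z1):
        for sx in(-1,1):
            for sy in(-1,1):
                u,v=sx*l/2,sy*w/2; P.append([x+c*u-s*v,y+s*u+c*v,z])
    return P
def redness(im): # coverage estimate
    return np.clip((im[...,0]-1.3*im[...,1])/ (im[...,0]+20)*1.6,0,1)
E
python3 - <<'E'
from fit import *
for nm,pic,f,crop in(("top",p,"top0.png",(436,206,462,228)),("scene",q,"scene0.png",(182,250,218,290))):
    im=rgb(f); a,b,c,d=crop; I=im[b:d,a:c]
    obs=redness(I); obs=obs/np.percentile(obs[obs>.3],70); obs=np.clip(obs,0,1); print(obs.sum())
    def cost(v):
        return ((soft(proj(pic,box(v[0]/1e3,v[1]/1e3,np.radians(v[2]),.078,.128,.044,.012)),crop)-obs)**2).sum()
    best=None
    for x0 in(504,508):
        for y0 in (-325,-330):
            r=minimize(cost,[x0,y0,83],method="Nelder-Mead",options=dict(initial_simplex=[[x0,y0,83],[x0+4,y0,83],[x0,y0+4,83],[x0,y0,88]],xatol=.05,fatol=1e-3))
            if best is None or r.fun<best.fun: best=r
    print(nm,best.x,best.fun)
E
```

```text
90.50739220580992
top [ 508.49352709 -326.9345136    86.96388817] 6.396014168291114
354.75096802128667
scene [ 509.64887122 -329.04963496   92.46473998] 40.617668556325725
```

```bash
python3 - <<'E'
from fit import *
out=[]
for nm,pic,f,crop,v in(("top",p,"top0.png",(430,200,466,240),(508.5,-326.9,84)),("scene",q,"scene0.png",(175,245,225,300),(508,-328,84))):
    im=cv2.imread("pics/"+f); a,b,c,d=crop; I=cv2.resize(im[b:d,a:c],None,fx=10,fy=10,interpolation=cv2.INTER_CUBIC)
    B=proj(pic,box(v[0]/1e3,v[1]/1e3,np.radians(v[2]),.078,.128,.044,.012))
    pts=((B-[a,b]+.5)*10).astype(int)
    for i,j in((0,1),(1,3),(3,2),(2,0),(4,5),(5,7),(7,6),(6,4),(0,4),(1,5),(2,6),(3,7)):
        cv2.line(I,tuple(map(int,pts[i])),tuple(map(int,pts[j])),(0,255,0),1)
    cv2.imwrite(f"pics/ov_{nm}.png",I)
E
```

```text
(no output)
```

View pics/ov_top.png

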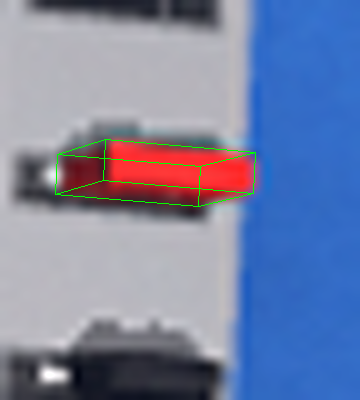

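View pics/ov_scene.png

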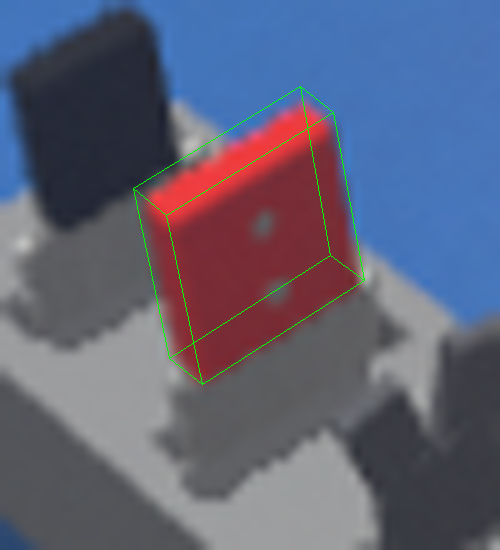

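```bash
python3 -m jog '-0.02 -0.025 0 7; -0.04 -0.049 0 14; -0.06 -0.074 0 21; -0.08 -0.098 0 28; -0.1 -0.123 0 35; -0.12 -0.147 0 42; -0.14 -0.172 0 49; -0.152 -0.187 0 56'; python3 -m jog '0 0 0.01 7; 0 0 0.02 13.7; 0 0 0.02 13.7; 0 0 0.02 13.7'; python3 -c "
from h import *
q=eyes.read_camera('scene'); save(q,'s16.png',(140,180,260,300),5);eyes.read_camera('top'); go([.507,-.328,.086],-6)"
```

```text
time: 19.45
tool_pos: [0.5043, -0.3314, 0.1998]
tool_rot: [-2.076, -2.355, 0.001]
wrist_force: [0.2, 0.1, 0.1]
grip_width: 0.0426
time: 19.78
tool_pos: [0.5035, -0.3279, 0.1798]
tool_rot: [-2.329, -2.102, 0.001]
wrist_force: [0.5, -0.3, 0.0]
grip_width: 0.0428
shift mm [ 0.5  2.6 95.5] len 95.5
spin 0.11 alt -179.89
t 19.88 pos [ 0.5044 -0.3283  0.1815] jaw -5.89 q1 -0.7 q6 0.974 tilt [-0.001  0.001 -1.   ] F [-0.4 -0.3 -0.5] M [-0.03 -0.03  0.05] w 0.043
```

View pics/s16.png

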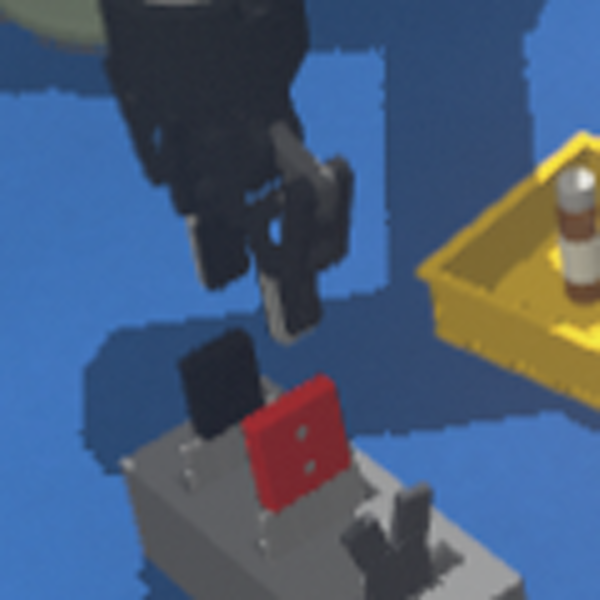

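```bash
python3 -m jog '0 0.0025 0.02 0; 0 0.0025 0.04 0; 0 0.0025 0.046 0; 0 0.0025 0.046 0'; python3 -c "
from h import *
q=eyes.read_camera('scene'); save(q,'s17.png',(150,205,250,300),6);p=eyes.read_camera('top'); save(p,'t17.png',(410,180,470,240),8);go([.507,-.328,.086],-6)
print(proj(q,[st()[2]])*1)"
```

```text
time: 20.22
tool_pos: [0.5061, -0.3278, 0.1344]
tool_rot: [-2.332, -2.101, 0.001]
wrist_force: [-0.5, -1.0, 0.3]
grip_width: 0.0426
shift mm [ 1.  -0.5 50.5] len 50.5
spin 0.01 alt -179.99
t 20.32 pos [ 0.5073 -0.329   0.1365] jaw -5.99 q1 -0.697 q6 0.978 tilt [ 0. -0. -1.] F [ 0.4 -0.1  0.4] M [-0.01  0.06  0.01] w 0.0425
[[196.78902194 256.66613368]]
```

View pics/s17.png

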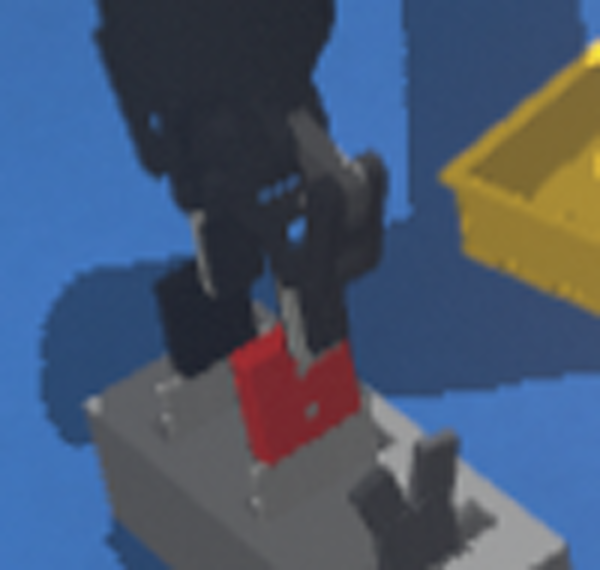

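View pics/t17.png

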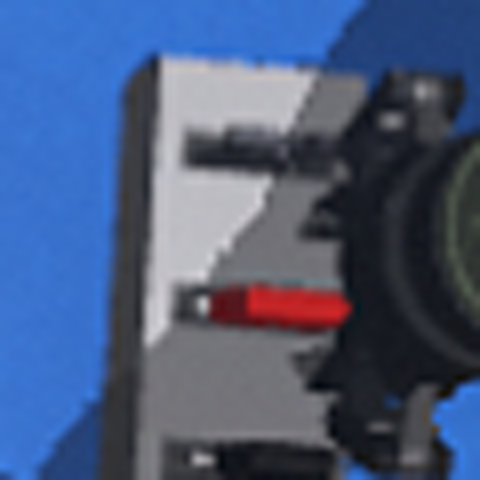

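```bash
python3 -m jog '0.001 -0.0005 0.02 0; 0.001 -0.0005 0.04 0; 0.001 -0.0005 0.05 0; 0.001 -0.0005 0.05 0'; python3 -m jog '0 0 0 0; 0 0 0 0; 0 0 0 0; 0 0 0 0; 0 0 0 0; 0 0 0 0; 0 0 0 0; 0 0 0 0' 0 110; python3 -c "
from h import *
q=eyes.read_camera('scene'); save(q,'s18.png',(150,205,250,300),6);go()"
```

```text
time: 20.65
tool_pos: [0.5058, -0.3271, 0.0845]
tool_rot: [-2.333, -2.1, 0.001]
wrist_force: [0.1, -0.1, -0.4]
grip_width: 0.0427
time: 21.32
tool_pos: [0.5079, -0.3287, 0.0872]
tool_rot: [2.333, 2.099, 0.001]
wrist_force: [1.5, -0.2, 5.7]
grip_width: 0.0107
t 21.37 pos [ 0.5079 -0.3287  0.0872] jaw -6.04 q1 -0.697 q6 0.98 tilt [ 0.003 -0.002 -1.   ] F [ 1.2 -0.3  6.1] M [ 0.   -0.25  0.06] w 0.011
```

View pics/s18.png

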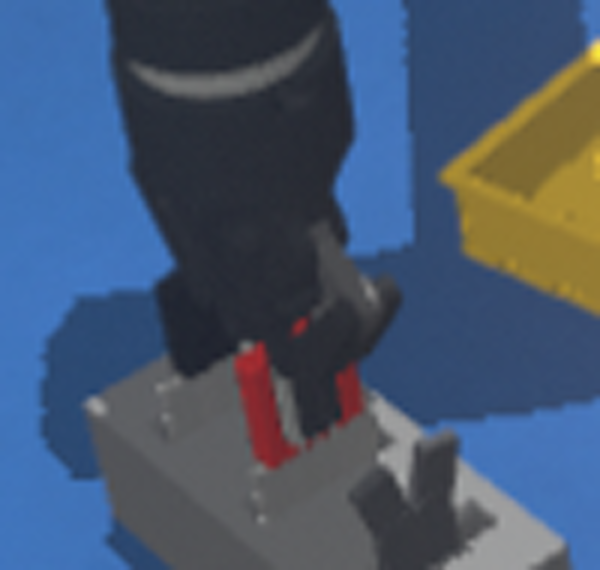

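```bash
python3 -m jog '0 0 -0.005 0; 0 0 -0.015 0; 0 0 -0.03 0; 0 0 -0.045 0; 0 0 -0.07 0; 0 0 -0.1 0; 0 0 -0.13 0; 0 0 -0.13 0'; python3 -c "
from h import *
q=eyes.read_camera('scene'); save(q,'s19.png',(130,150,270,300),5);go([.5325,.2695,.21],75)"
```

```text
time: 22.03
tool_pos: [0.5084, -0.3297, 0.2225]
tool_rot: [2.329, 2.096, 0.001]
wrist_force: [0.8, -0.8, -0.2]
grip_width: 0.0107
shift mm [597.9 -38.4   7.2] len 599.2
spin -81.04 alt 98.96
t 22.08 pos [ 0.5077 -0.3291  0.2196] jaw -6.04 q1 -0.697 q6 0.98 tilt [ 0.004 -0.004 -1.   ] F [-0.4 -0.8 -2.1] M [-0.02 -0.03 -0.  ] w 0.0107
```

View pics/s19.png

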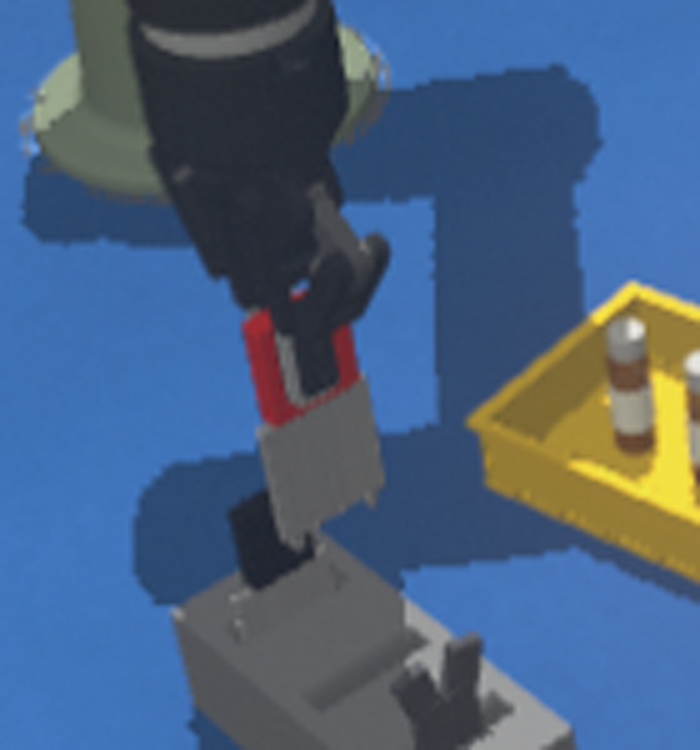

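```bash
python3 -m jog '0.037 -0.002 0 -5; 0.075 -0.005 0 -10; 0.112 -0.007 0 -15; 0.15 -0.01 0 -20; 0.187 -0.012 0 -25; 0.225 -0.014 0 -30; 0.262 -0.017 0 -35; 0.3 -0.019 0 -40'; python3 -c "
from h import *
go([.5325,.2695,.21],75)"
```

```text
time: 22.75
tool_pos: [0.5174, -0.0258, 0.2145]
tool_rot: [-1.469, -2.773, 0.003]
wrist_force: [1.2, -0.6, -1.3]
grip_width: 0.0106
shift mm [235.8 178.4   4.4] len 295.7
spin -40.82 alt 139.18
t 22.75 pos [ 0.5174 -0.0258  0.2145] jaw 34.18 q1 -0.192 q6 0.782 tilt [-0.004  0.    -1.   ] F [ 1.2 -0.6 -1.3] M [-0.01 -0.03  0.01] w 0.0106
```

```bash
python3 -m jog '0.03 0.022 0 -5; 0.06 0.045 0 -10; 0.09 0.068 0 -15; 0.12 0.091 0 -20; 0.15 0.113 0 -25; 0.18 0.136 0 -30; 0.21 0.159 0 -35; 0.236 0.178 0 -40.8'; python3 -m jog '0 0 0 0; 0 0 0 0; 0 0 0 0'; python3 -c "
from h import *
q=eyes.read_camera('scene'); save(q,'s20.png',(300,80,440,200),5);p=eyes.read_camera('top'); save(p,'t20.png',(205,150,305,260),5);go([.5325,.2695,.21],75)"
```

```text
time: 23.42
tool_pos: [0.5336, 0.2695, 0.2142]
tool_rot: [-0.408, -3.112, 0.003]
wrist_force: [0.4, -0.2, -0.9]
grip_width: 0.0106
time: 23.67
tool_pos: [0.534, 0.2669, 0.2144]
tool_rot: [-0.417, -3.111, 0.004]
wrist_force: [-0.3, -0.4, -2.4]
grip_width: 0.011
shift mm [2.9 2.6 5.1] len 6.4
spin -0.35 alt 179.65
t 23.77 pos [0.5346 0.2662 0.2151] jaw 74.65 q1 0.339 q6 0.607 tilt [-0.002 -0.001 -1.   ] F [ 0.2 -0.6 -1.4] M [-0.06  0.02 -0.04] w 0.0107
```

View pics/s20.png

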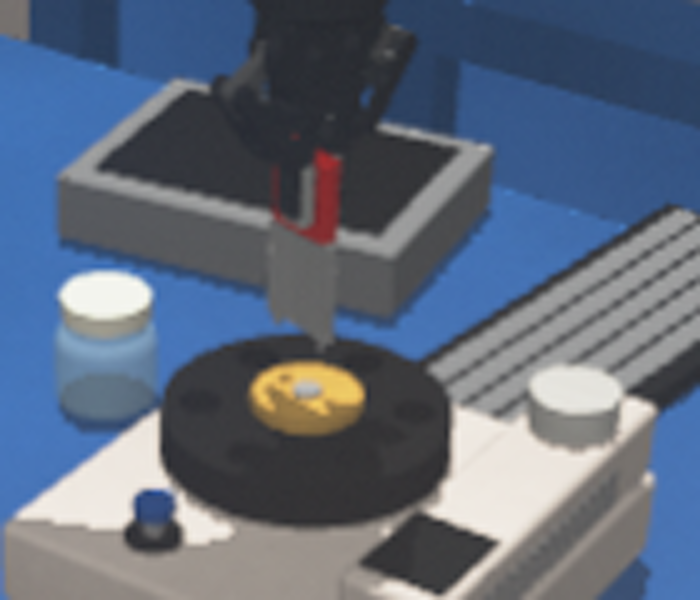

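View pics/t20.png

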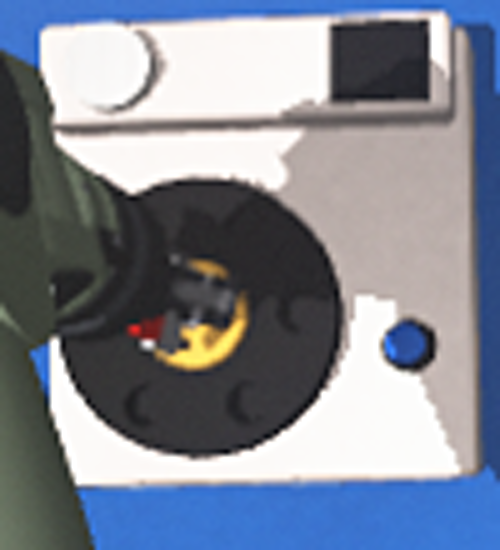

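```bash
python3 -c "
from h import *
go([.533,.271,.187],75.2)"
```

```text
shift mm [ 2.8  4.3 28.1] len 28.5
spin -0.55 alt 179.45
t 23.77 pos [0.5346 0.2662 0.2151] jaw 74.65 q1 0.339 q6 0.607 tilt [-0.002 -0.001 -1.   ] F [ 0.2 -0.6 -1.4] M [-0.06  0.02 -0.04] w 0.0107
```

```bash
python3 -m jog '0.003 0.0043 0.014 -0.5; 0.003 0.0043 0.028 -0.5; 0.003 0.0043 0.028 -0.5; 0.003 0.0043 0.028 -0.5; 0.003 0.0043 0.028 -0.5'; cat > ov.py <<'E'
from h import *
import sys
def draw(pic,crop,s,c,ang,fn,ha=-14.8,hc=(.5329,.2702)):
    a,b,cc,d=crop
    I=cv2.resize(pic["color"][b:d,a:cc,::-1],None,fx=s,fy=s,interpolation=cv2.INTER_CUBIC)
    P=lambda X:tuple(map(int,((proj(pic,[X])[0]-[a,b]+.5)*s)))
    S,M,t=st()
    j=np.radians(yaw(M)); x=np.array([-np.sin(j),np.cos(j),0])  # spanner x +-  (jaw+90)
    for sg in(-1,1):
        cv2.drawMarker(I,P(t-[0,0,.0772]+sg*.019*x),(0,0,255),cv2.MARKER_CROSS,12,1)
        h=np.radians(ha); cv2.drawMarker(I,P([hc[0]+sg*.019*np.cos(h),hc[1]+sg*.019*np.sin(h),.1005]),(255,255,0),cv2.MARKER_CROSS,12,1)
        cv2.drawMarker(I,P(t-[0,0,.0692]+sg*.026*x),(0,255,0),cv2.MARKER_CROSS,12,1)
        cv2.drawMarker(I,P(t+[0,0,.0158-.025]+sg*.022*x),(0,255,0),cv2.MARKER_CROSS,12,1)
    ring=[P([hc[0]+.031*np.cos(q),hc[1]+.031*np.sin(q),.1005]) for q in np.linspace(0,6.3,60)]
    cv2.polylines(I,[np.array(ring)],True,(255,0,255),1)
    cv2.imwrite("pics/"+fn,I)
E
python3 -c "
from ov import *
q=eyes.read_camera('scene');p=eyes.read_camera('top')
draw(q,(330,100,400,180),9,0,0,'o1.png'); draw(p,(215,180,275,240),10,0,0,'o2.png');go([.533,.271,.187],75.2)"
```

```text
time: 24.18
tool_pos: [0.5338, 0.2717, 0.1884]
tool_rot: [0.405, 3.115, 0.0]
wrist_force: [0.7, 0.2, -2.1]
grip_width: 0.0108
shift mm [ 0.8 -1.4  1.8] len 2.4
spin -0.0 alt 180.0
t 24.28 pos [0.5341 0.2722 0.1888] jaw 75.2 q1 0.348 q6 0.607 tilt [ 0.001  0.    -1.   ] F [-0.3 -0.2 -1.7] M [-0.01  0.02  0.01] w 0.0106
```

View pics/o1.png

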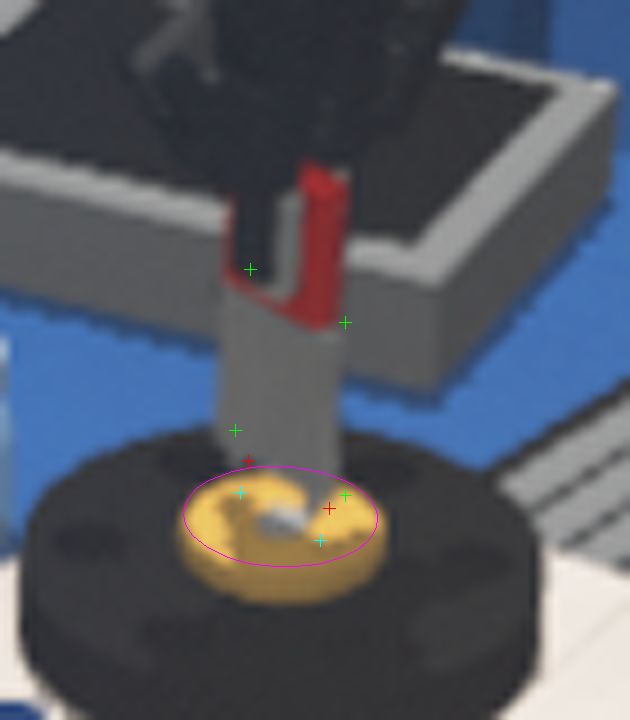

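View pics/o2.png

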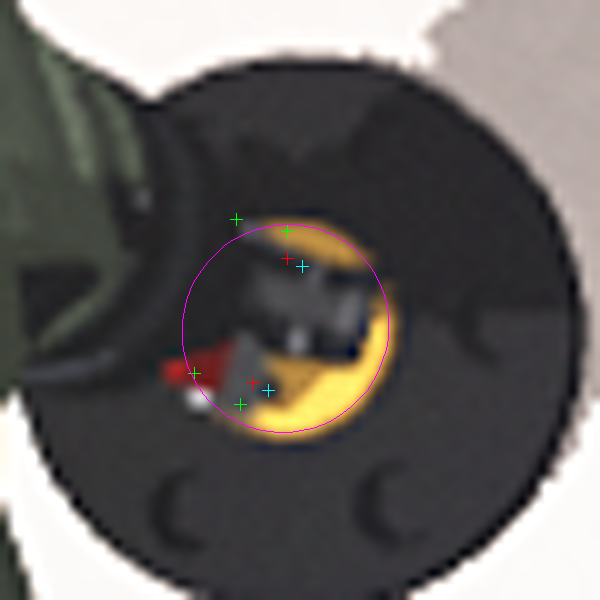

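```bash
python3 -m jog '0 0 -0.02 0; 0 0 -0.045 0; 0 0 -0.045 0; 0 0 -0.045 0'; python3 -m jog '0 0 0 0; 0 0 0 0;0 0 0 0'; python3 -c "
from ov import *
q=eyes.read_camera('scene');cv2.imwrite('pics/r1.png',q['color'][:,:,::-1]);p=eyes.read_camera('top');cv2.imwrite('pics/r1t.png',p['color'][:,:,::-1])
draw(q,(330,80,400,160),9,0,0,'o3.png');go([.534,.272,.187],75.2)"
python3 -m jog '0 0 0 -7; 0 0 0 -14; 0 0 0 -21; 0 0 0 -28; 0 0 0 -35; 0 0 0 -42; 0 0 0 -49; 0 0 0 -56'
python3 -m jog '0 0 0 -7; 0 0 0 -14; 0 0 0 -21; 0 0 0 -28; 0 0 0 -35; 0 0 0 -42; 0 0 0 -49; 0 0 0 -56'
python3 -m jog '0 0 0 -7; 0 0 0 -14; 0 0 0 -21; 0 0 0 -28; 0 0 0 -35; 0 0 0 -42; 0 0 0 -49; 0 0 0 -56'
python3 -m jog '0 0 0 -7; 0 0 0 -12; 0 0 0 -12; 0 0 0 -12; 0 0 0 -12'; python3 -c "
from ov import *
q=eyes.read_camera('scene');cv2.imwrite('pics/r2.png',q['color'][:,:,::-1]);p=eyes.read_camera('top');cv2.imwrite('pics/r2t.png',p['color'][:,:,::-1])
draw(q,(330,80,400,160),9,0,0,'o4.png');go([.534,.272,.187],75.2)"
```

```text
time: 24.62
tool_pos: [0.5349, 0.2729, 0.2349]
tool_rot: [0.403, 3.111, 0.003]
wrist_force: [-0.2, -0.5, -1.8]
grip_width: 0.0106
time: 24.87
tool_pos: [0.5327, 0.2723, 0.2316]
tool_rot: [-0.403, -3.114, 0.001]
wrist_force: [-0.1, -0.1, -2.1]
grip_width: 0.0108
shift mm [-1.2 -0.1 44.8] len 44.9
spin 0.05 alt -179.95
t 24.97 pos [0.5329 0.2724 0.2318] jaw 75.25 q1 0.349 q6 0.607 tilt [-0.001 -0.001 -1.   ] F [-0.2 -0.4 -1.4] M [0.03 0.   0.01] w 0.0108
time: 25.63
tool_pos: [0.5332, 0.2725, 0.2322]
tool_rot: [1.115, -2.936, 0.0]
wrist_force: [-0.8, -0.4, -1.5]
grip_width: 0.0106
time: 26.3
tool_pos: [0.5332, 0.2725, 0.2321]
tool_rot: [2.363, -2.069, -0.001]
wrist_force: [0.2, -0.7, -2.0]
grip_width: 0.0104
time: 26.97
tool_pos: [0.5331, 0.2725, 0.2321]
tool_rot: [3.058, -0.717, -0.001]
wrist_force: [-0.2, -0.1, -1.5]
grip_width: 0.0101
time: 27.38
tool_pos: [0.5333, 0.2725, 0.2324]
tool_rot: [3.115, -0.406, -0.001]
wrist_force: [0.2, 0.2, -2.7]
grip_width: 0.0106
shift mm [ 0.8  0.4 45.6] len 45.6
spin -0.01 alt 179.99
t 27.48 pos [0.5334 0.2725 0.2326] jaw -104.81 q1 0.349 q6 -2.534 tilt [-0. -0. -1.] F [ 0.7 -0.  -2.1] M [0.02 0.04 0.04] w 0.0108
```

View pics/o3.png

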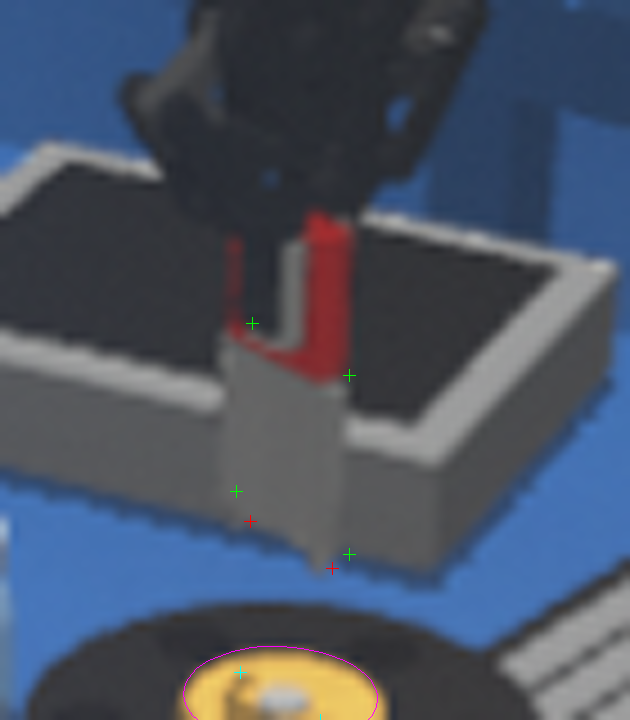

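View pics/o4.png

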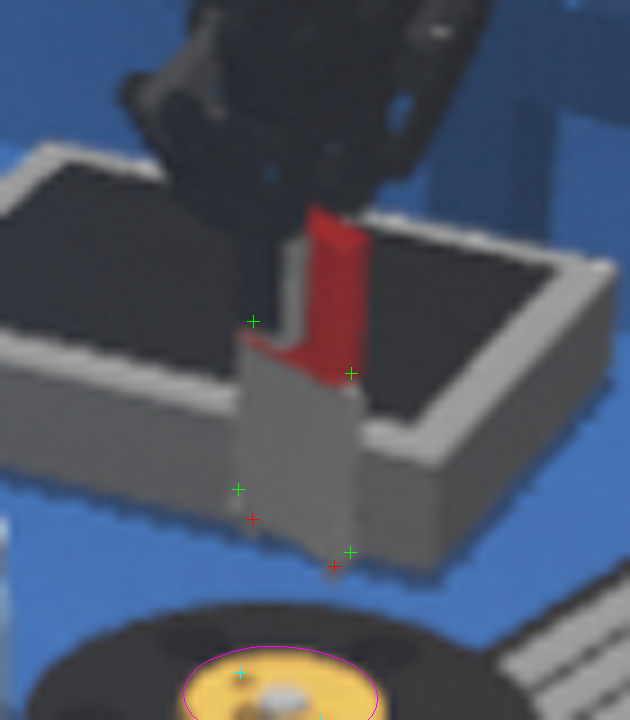

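```bash
python3 -m jog '-0.002 -0.001 0.02 0; -0.0025 -0.0005 0.04 0; -0.0025 -0.0005 0.047 0; -0.0025 -0.0005 0.047 0; -0.0025 -0.0005 0.047 0; -0.0025 -0.0005 0.047 0'; python3 -c "
from ov import *
q=eyes.read_camera('scene')
draw(q,(330,100,400,180),9,0,0,'o5.png',hc=(.5342,.2711));go([.531,.2719,.183],75.2)"
```

```text
time: 27.98
tool_pos: [0.5319, 0.2739, 0.1868]
tool_rot: [-3.115, 0.403, -0.002]
wrist_force: [0.8, 0.6, -2.0]
grip_width: 0.0107
shift mm [-0.5  2.2  4. ] len 4.6
spin 0.04 alt -179.96
t 28.03 pos [0.532 0.274 0.187] jaw -104.76 q1 0.352 q6 -2.532 tilt [ 0.002  0.001 -1.   ] F [-0.3 -0.3 -1.4] M [ 0.03 -0.   -0.04] w 0.0106
```

View pics/o5.png

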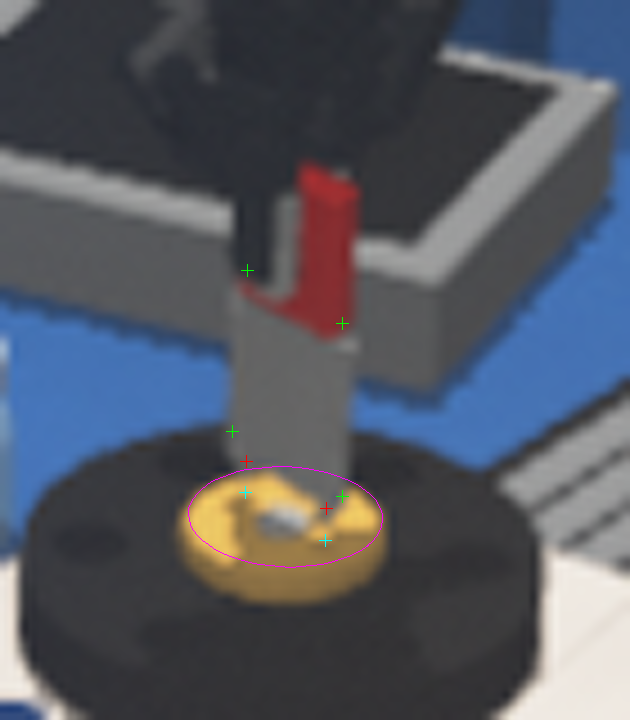

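```bash
python3 -m jog '-0.0005 0.002 0.003 0; -0.0005 0.002 0.003 0; -0.0005 0.002 0.003 0; -0.0005 0.002 0.003 0; -0.0005 0.002 0.003 0'; python3 -c "
from ov import *
eyes.read_camera('top');go([.531,.2719,.183],75.2)"
```

```text
time: 28.45
tool_pos: [0.5302, 0.2719, 0.1829]
tool_rot: [-3.115, 0.403, -0.0]
wrist_force: [-0.3, 0.1, -1.5]
grip_width: 0.0107
shift mm [ 0.8 -0.2 -0.1] len 0.8
spin 0.06 alt -179.94
t 28.5 pos [0.5302 0.2719 0.1829] jaw -104.74 q1 0.35 q6 -2.534 tilt [ 0.  0. -1.] F [ 0.6  0.3 -0.9] M [ 0.   -0.02 -0.04] w 0.0105
```

Now I go down in small steps to feel for the holes.

```bash
python3 -m jog '0.001 0 0.002 0; 0.001 0 0.004 0; 0.001 0 0.006 0; 0.001 0 0.008 0; 0.001 0 0.008 0'; python3 -c "
from ov import *
eyes.read_camera('top');go([.531,.2719,.1697])"
```

```text
time: 28.92
tool_pos: [0.5313, 0.2723, 0.1744]
tool_rot: [-3.114, 0.402, -0.0]
wrist_force: [1.7, 2.7, -3.3]
grip_width: 0.0108
shift mm [-0.2  0.5  4.8] len 4.8
t 28.97 pos [0.5313 0.2723 0.1745] jaw -104.73 q1 0.349 q6 -2.535 tilt [ 0.     0.002 -1.   ] F [ 0.7  3.  -2.8] M [ 0.82 -0.34  0.03] w 0.0104
```

```bash
python3 -m jog '0 -0.001 0 0; 0 -0.001 0.001 0; 0 -0.001 0.002 0; 0 -0.001 0.002 0'; python3 -c "
from ov import *
eyes.read_camera('top');go([.531,.2719,.1697])"
```

```text
time: 29.3
tool_pos: [0.5314, 0.2727, 0.1727]
tool_rot: [-3.115, 0.403, -0.0]
wrist_force: [0.7, 1.7, -1.1]
grip_width: 0.0106
shift mm [-0.2  0.9  3. ] len 3.1
t 29.35 pos [0.5314 0.2727 0.1727] jaw -104.74 q1 0.35 q6 -2.534 tilt [ 0.  0. -1.] F [-0.6  2.1 -2.2] M [ 0.59 -0.14  0.06] w 0.0109
```

```bash
python3 -m jog '0 -0.0007 0.001 0; 0 -0.0007 0.002 0; 0 -0.0007 0.003 0; 0 -0.0007 0.004 0; 0 -0.0007 0.004 0'; python3 -c "
from ov import *
q=eyes.read_camera('scene');draw(q,(330,100,400,180),9,0,0,'o6.png',hc=(.5342,.2711));go([.531,.2719,.1697])"
```

```text
time: 29.77
tool_pos: [0.5316, 0.2731, 0.17]
tool_rot: [3.116, -0.403, 0.001]
wrist_force: [-1.9, -0.1, 6.8]
grip_width: 0.011
shift mm [-0.3  1.3  0.3] len 1.4
t 29.82 pos [0.5316 0.2731 0.17  ] jaw -104.75 q1 0.351 q6 -2.533 tilt [ 0.001 -0.    -1.   ] F [-1.7 -0.7  6.6] M [-0.06  0.61  0.  ] w 0.0105
```

View pics/o6.png

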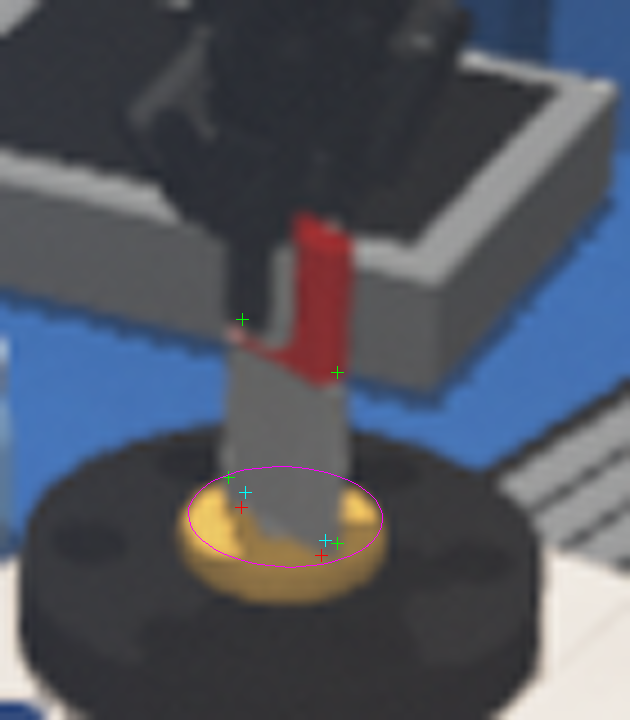

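```bash
python3 -m jog '0 -0.0002 0 4; 0 -0.0005 0 8; 0.0001 -0.0007 0 12; 0.0001 -0.0009 0 16; 0.0002 -0.0011 0 20; 0.0003 -0.0013 0 24; 0.0004 -0.0015 0 28; 0.0005 -0.0017 0 32'; python3 -c "
from ov import *
go()"
```

```text
time: 30.48
tool_pos: [0.5331, 0.2753, 0.17]
tool_rot: [-2.88, 1.249, -0.002]
wrist_force: [-0.2, 1.3, 4.7]
grip_width: 0.0105
t 30.48 pos [0.5331 0.2753 0.17  ] jaw -136.9 q1 0.353 q6 -1.97 tilt [ 0.002  0.001 -1.   ] F [-0.2  1.3  4.7] M [0.41 0.15 0.23] w 0.0105
```

```bash
python3 -m jog '0 -0.0002 0 4; 0 -0.0005 0 8; 0.0001 -0.0007 0 12; 0.0001 -0.0009 0 16; 0.0002 -0.0010 0 18; 0.0002 -0.0010 0 18'; python3 -c "
from ov import *
go()"; python3 -m jog '0 0 0 2; 0 -0.0002 0 4; 0 -0.0002 0 4'; python3 -c "
from ov import *
go()"
```

```text
time: 30.98
tool_pos: [0.5339, 0.2758, 0.17]
tool_rot: [-2.651, 1.682, -0.001]
wrist_force: [-0.9, 1.1, 4.1]
grip_width: 0.0106
t 30.98 pos [0.5339 0.2758 0.17  ] jaw -154.79 q1 0.354 q6 -1.657 tilt [ 0.002  0.001 -1.   ] F [-0.9  1.1  4.1] M [0.4  0.19 0.06] w 0.0106
time: 31.23
tool_pos: [0.5341, 0.2759, 0.17]
tool_rot: [-2.591, 1.773, -0.001]
wrist_force: [-0.4, 1.0, 6.0]
grip_width: 0.0108
t 31.23 pos [0.5341 0.2759 0.17  ] jaw -158.79 q1 0.354 q6 -1.587 tilt [ 0.002  0.001 -1.   ] F [-0.4  1.   6. ] M [0.38 0.2  0.06] w 0.0108
```

```bash
for i in 1; do python3 -m jog '0 0 0 2; 0 -0.0002 0 4; 0 -0.0002 0 4'; python3 -c "
from ov import *
go()"; done
```

```text
time: 31.48
tool_pos: [0.5344, 0.2759, 0.17]
tool_rot: [-2.527, 1.863, -0.002]
wrist_force: [-0.5, 1.5, 4.4]
grip_width: 0.0107
t 31.48 pos [0.5344 0.2759 0.17  ] jaw -162.78 q1 0.354 q6 -1.517 tilt [ 0.002  0.001 -1.   ] F [-0.5  1.5  4.4] M [0.32 0.19 0.03] w 0.0107
```

```bash
python3 -m jog '0 0 0 2; 0 -0.0002 0 4; 0 -0.0002 0 4'; python3 -c "
from ov import *
go()"
```

```text
time: 31.73
tool_pos: [0.5346, 0.2759, 0.17]
tool_rot: [-2.461, 1.949, -0.002]
wrist_force: [-1.5, 1.2, 4.3]
grip_width: 0.0108
t 31.73 pos [0.5346 0.2759 0.17  ] jaw -166.76 q1 0.354 q6 -1.448 tilt [ 0.002  0.001 -1.   ] F [-1.5  1.2  4.3] M [0.29 0.12 0.19] w 0.0108
```

```bash
python3 -m jog '0 0 0 2; 0 -0.0002 0 4; 0 -0.0002 0 4'; python3 -c "
from ov import *
go()"
```

```text
time: 31.98
tool_pos: [0.5346, 0.276, 0.17]
tool_rot: [-2.395, 2.03, -0.002]
wrist_force: [-0.0, -0.0, 5.3]
grip_width: 0.0107
t 31.98 pos [0.5346 0.276  0.17  ] jaw -170.56 q1 0.354 q6 -1.382 tilt [ 0.002  0.    -1.   ] F [-0.  -0.   5.3] M [0.16 0.07 1.5 ] w 0.0107
```

```bash
python3 -m jog '0 0 0 1; 0 0 0 2; 0 0 0 2; 0 0 0 2'; python3 -c "
from ov import *
go()
p=eyes.read_camera('scene');save(p,'s30.png',(330,100,400,180),9)"
```

```text
time: 32.32
tool_pos: [0.5347, 0.276, 0.17]
tool_rot: [-2.363, 2.068, -0.003]
wrist_force: [-0.6, -0.2, 5.2]
grip_width: 0.0111
t 32.32 pos [0.5347 0.276  0.17  ] jaw -172.4 q1 0.354 q6 -1.349 tilt [ 0.002  0.    -1.   ] F [-0.6 -0.2  5.2] M [0.05 0.09 2.03] w 0.0111
```

View pics/s30.png

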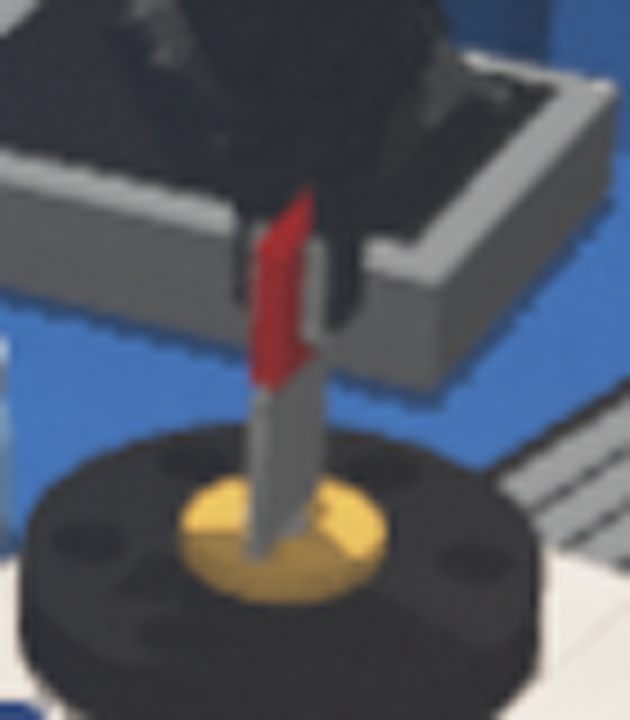

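```bash
python3 -m jog '0 0 0 -1; 0 0 0 -2; 0 0 0 -2.5; 0 0 0 -2.5'; python3 -c "
from ov import *
go()"
```

```text
time: 32.7
tool_pos: [0.5346, 0.276, 0.17]
tool_rot: [-2.405, 2.019, -0.002]
wrist_force: [-1.3, 0.9, 6.1]
grip_width: 0.0106
t 32.7 pos [0.5346 0.276  0.17  ] jaw -170.01 q1 0.354 q6 -1.391 tilt [ 0.002  0.001 -1.   ] F [-1.3  0.9  6.1] M [0.16 0.14 1.31] w 0.0106
```

```bash
python3 -m jog '0 0 0 -1; 0 0 0 -2; 0 0 0 -2; 0 0 0 -2'; python3 -c "
from ov import *
go()"
```

```text
time: 33.03
tool_pos: [0.5346, 0.276, 0.17]
tool_rot: [-2.438, 1.979, -0.002]
wrist_force: [-0.1, 1.2, 5.3]
grip_width: 0.0104
t 33.03 pos [0.5346 0.276  0.17  ] jaw -168.13 q1 0.354 q6 -1.424 tilt [ 0.002  0.001 -1.   ] F [-0.1  1.2  5.3] M [0.24 0.19 0.71] w 0.0104
```

```bash
python3 -m jog '0 0 0 -1; 0 0 0 -2; 0 0 0 -2; 0 0 0 -2'; python3 -c "
from ov import *
go()"
```

```text
time: 33.37
tool_pos: [0.5346, 0.276, 0.17]
tool_rot: [-2.471, 1.938, -0.001]
wrist_force: [-0.5, 0.1, 5.5]
grip_width: 0.0108
t 33.37 pos [0.5346 0.276  0.17  ] jaw -166.21 q1 0.354 q6 -1.458 tilt [ 0.002  0.001 -1.   ] F [-0.5  0.1  5.5] M [0.28 0.23 0.15] w 0.0108
```

```bash
python3 -m jog '0 0 -0.002 0; 0 0 -0.005 0; 0 0 -0.008 0; 0 0 -0.012 0; 0 0 -0.02 0; 0 0 -0.04 0; 0 0 -0.06 0; 0 0 -0.06 0'; python3 -c "
from ov import *
go([.508,-.3287,.22],-6)
p=eyes.read_camera('scene');save(p,'s31.png',(330,80,400,160),9)"
```

```text
time: 34.03
tool_pos: [0.5359, 0.276, 0.2333]
tool_rot: [-2.468, 1.937, -0.006]
wrist_force: [0.1, 0.2, -1.0]
grip_width: 0.0105
shift mm [580.8 170.8  12.2] len 605.5
spin 19.74 alt -160.26
t 34.03 pos [0.5359 0.276  0.2333] jaw -166.26 q1 0.353 q6 -1.457 tilt [ 0.006  0.002 -1.   ] F [ 0.1  0.2 -1. ] M [ 0.   -0.09  0.03] w 0.0105
```

View pics/s31.png

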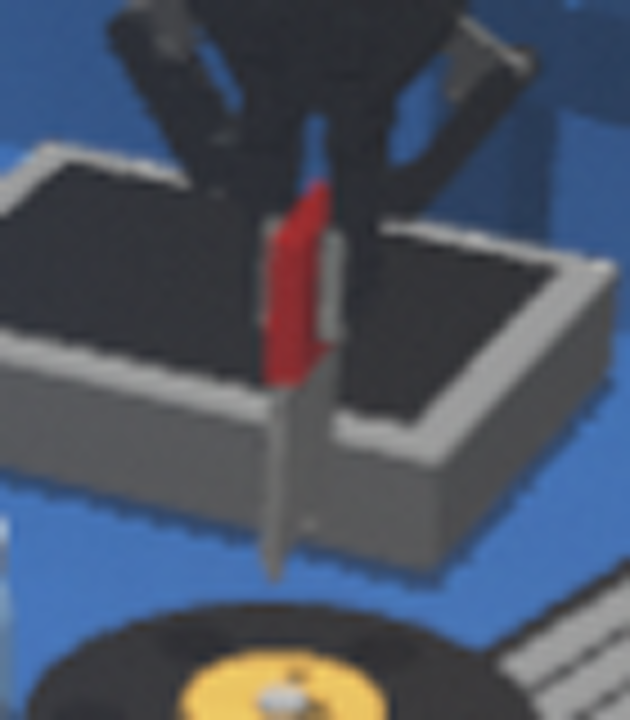

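```bash
python3 -m jog '0.036 0.011 0 1; 0.073 0.022 0 2; 0.109 0.032 0 3; 0.145 0.043 0 4; 0.182 0.054 0 5; 0.218 0.064 0 6; 0.254 0.075 0 7; 0.29 0.085 0 8'; python3 -m jog '0.036 0.011 0 1; 0.073 0.022 0 2; 0.109 0.032 0 3; 0.145 0.043 0 4; 0.182 0.054 0 5; 0.218 0.064 0 6; 0.254 0.075 0 7; 0.28 0.08 0.01 8';  python3 -c "
from ov import *
go([.5086,-.3229,.17],-6)"
```

```text
time: 34.75
tool_pos: [0.5191, -0.028, 0.2278]
tool_rot: [2.328, -2.107, -0.002]
wrist_force: [1.2, 0.4, -1.9]
grip_width: 0.0108
time: 35.42
tool_pos: [0.4679, -0.3164, 0.2194]
tool_rot: [2.173, -2.267, 0.003]
wrist_force: [1.2, 0.4, -1.0]
grip_width: 0.0111
shift mm [  4.6 -40.9  49.4] len 64.3
spin 3.56 alt -176.44
t 35.42 pos [ 0.4679 -0.3164  0.2194] jaw 177.56 q1 -0.725 q6 -2.253 tilt [ 0.001 -0.002 -1.   ] F [ 1.2  0.4 -1. ] M [ 0.01 -0.07  0.03] w 0.0111
```

```bash
python3 -m jog '0.002 -0.02 0 1.8; 0.0045 -0.038 0 3.5; 0.0045 -0.041 0.02 3.5; 0.0045 -0.041 0.045 3.5; 0.0045 -0.041 0.045 3.5; 0.0045 -0.041 0.045 3.5; 0.0045 -0.041 0.045 3.5; 0.0045 -0.041 0.045 3.5';  python3 -c "
from ov import *
q=eyes.read_camera('scene');save(q,'s32.png',(150,200,250,300),7);p=eyes.read_camera('top');save(p,'t32.png',(410,180,470,240),8);go([.5086,-.3229,.15],-6)"
```

```text
time: 36.08
tool_pos: [0.5102, -0.3195, 0.1751]
tool_rot: [-2.107, 2.33, -0.003]
wrist_force: [0.2, -0.1, -1.1]
grip_width: 0.011
shift mm [ 3.5  1.4 25.2] len 25.5
spin 0.25 alt -179.75
t 36.18 pos [ 0.5103 -0.3196  0.1752] jaw 174.25 q1 -0.682 q6 -2.152 tilt [ 0.002 -0.002 -1.   ] F [-0.6  0.  -1.7] M [ 0.02 -0.02  0.03] w 0.0108
```

View pics/s32.png

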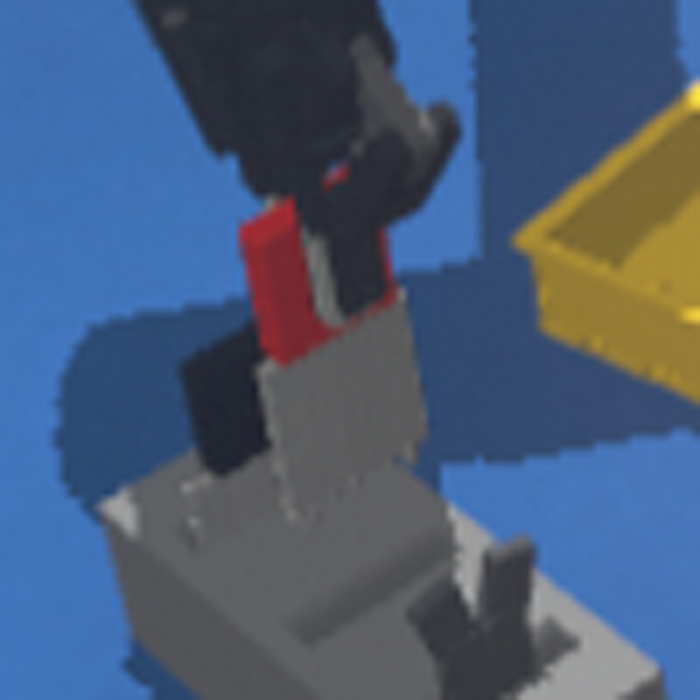

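View pics/t32.png

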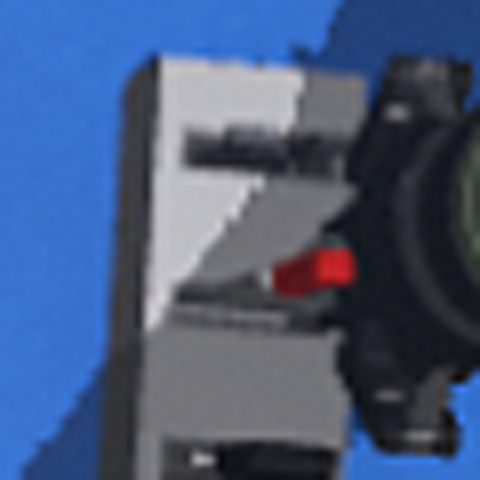

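```bash
cat >> ov.py <<'E'
def boxlines(I,pic,a,b,s,o,x,y,L,W,z0,z1,col):
    P=lambda X:tuple(map(int,((proj(pic,[X])[0]-[a,b]+.5)*s)))
    c=[[o+i*L/2*x+j*W/2*y+[0,0,z] for i,j in((-1,-1),(1,-1),(1,1),(-1,1))] for z in(z0,z1)]
    for k in range(4):
        for A,B in((c[0][k],c[0][(k+1)%4]),(c[1][k],c[1][(k+1)%4]),(c[0][k],c[1][k])): cv2.line(I,P(A),P(B),col,1)
def spanner(pic,crop,s,fn,off=.0033,dyaw=0,slot=None):
    a,b,cc,d=crop; I=cv2.resize(pic["color"][b:d,a:cc,::-1],None,fx=s,fy=s,interpolation=cv2.INTER_CUBIC)
    S,M,t=st(); j=np.radians(yaw(M)+dyaw); y=np.array([np.cos(j),np.sin(j),0]); x=np.array([-np.sin(j),np.cos(j),0])
    j0=np.radians(yaw(M)); o=t+off*np.array([-np.sin(j0),np.cos(j0),0])
    boxlines(I,pic,a,b,s,o,x,y,.044,.012,.0158-.025,.0158+.025,(0,255,0))
    boxlines(I,pic,a,b,s,o,x,y,.052,.006,.0158-.085,.0158-.025,(0,255,255))
    if slot is not None:
        sx,sy,an=slot; an=np.radians(an); bx=np.array([np.cos(an),np.sin(an),0]); by=np.array([-bx[1],bx[0],0])
        boxlines(I,pic,a,b,s,np.array([sx,sy,0]),bx,by,.009,.06,.059,.06,(255,0,255))
        boxlines(I,pic,a,b,s,np.array([sx,sy,0]),bx,by,.19,.08,0,.06,(255,255,0))
    cv2.imwrite("pics/"+fn,I)
E
python3 -c "
from ov import *
q=eyes.read_camera('scene');spanner(q,(150,200,250,300),7,'o7.png',slot=(.5085,-.327,-6.2));p=eyes.read_camera('top');spanner(p,(410,180,470,240),10,'o8.png',slot=(.5085,-.327,-6.2))"
```

```text
(no output)
```

View pics/o7.png

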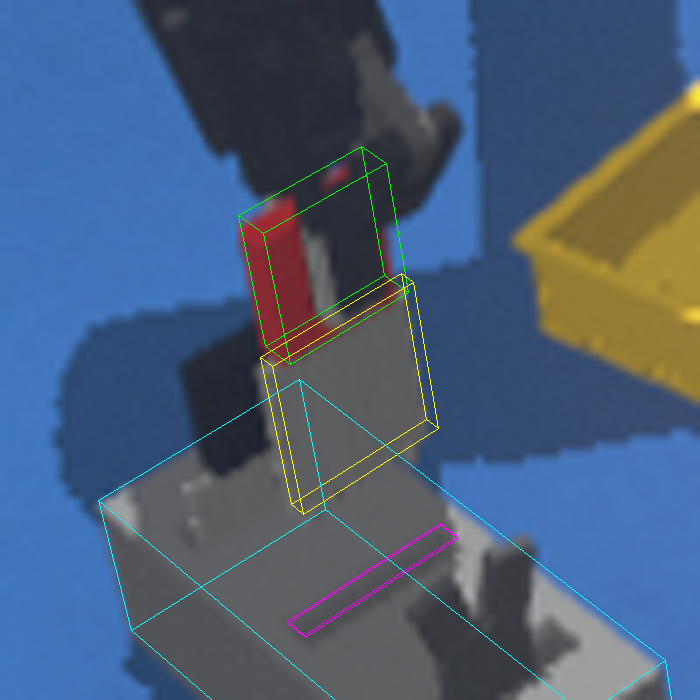

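View pics/o8.png

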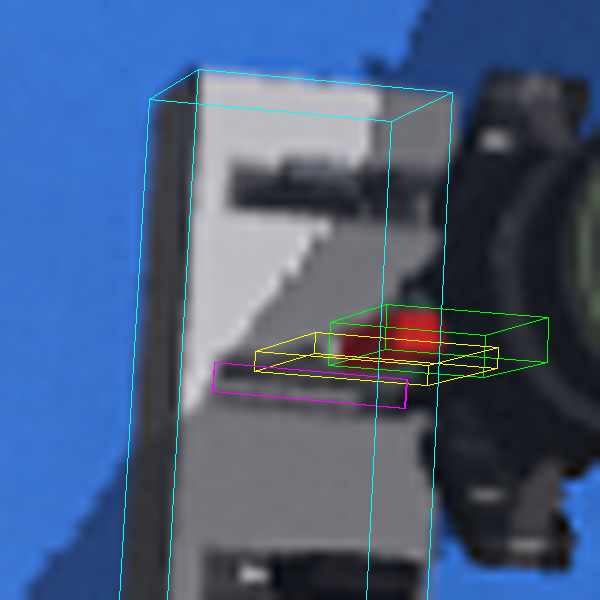

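```bash
python3 -c "
from ov import *
q=eyes.read_camera('scene');p=eyes.read_camera('top')
ims=[];imt=[]
for d in(-12,-8,8):
    spanner(q,(180,220,220,280),8,'x.png',dyaw=d); ims.append(cv2.imread('pics/x.png'))
    spanner(p,(430,195,470,235),6,'x.png',dyaw=d); imt.append(cv2.imread('pics/x.png'))
A=np.hstack(ims)[:, :800] if 0 else np.hstack([cv2.resize(i,(260,390)) for i in ims]); B=np.hstack([cv2.resize(i,(260,200)) for i in imt]); cv2.imwrite('pics/o9.png',np.vstack([A,B]))"
```

```text
(no output)
```

View pics/o9.png

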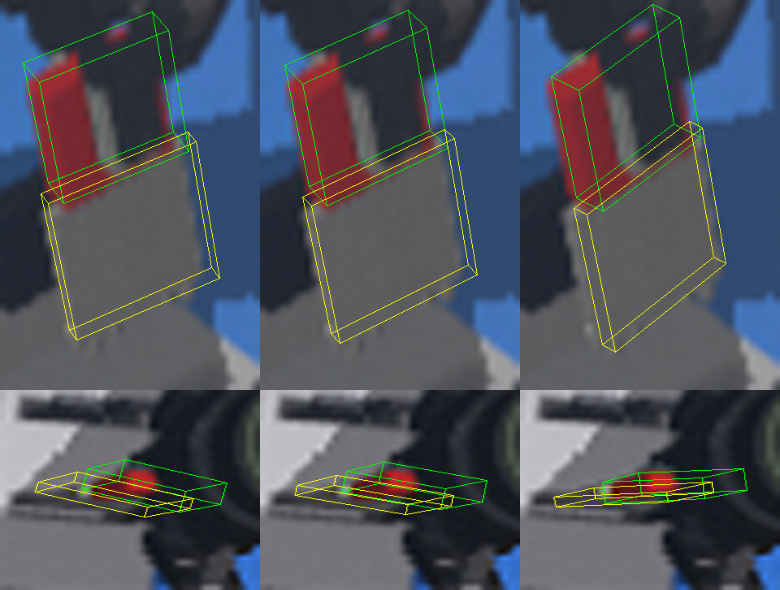

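```bash
python3 -m jog '0.0035 0.0015 -0.03 0; 0.0035 0.0015 -0.06 0; 0.0035 0.0015 -0.07 0; 0.0035 0.0015 -0.07 0; 0.0035 0.0015 -0.07 0; 0.0035 0.0015 -0.07 0';  python3 -c "
from ov import *
q=eyes.read_camera('scene');save(q,'s33.png',(175,190,235,260),11);p=eyes.read_camera('top');save(p,'t33.png',(430,195,470,235),14);go([.5086,-.3229,.15],-6)
spanner(q,(175,190,235,260),11,'o33.png')"
```

```text
time: 36.88
tool_pos: [0.5072, -0.3217, 0.2421]
tool_rot: [2.107, -2.33, -0.004]
wrist_force: [0.5, -0.2, -1.6]
grip_width: 0.0105
shift mm [ 1.3 -1.9 91.8] len 91.8
spin 0.26 alt -179.74
t 36.98 pos [ 0.5071 -0.3216  0.2418] jaw 174.26 q1 -0.688 q6 -2.159 tilt [-0.003  0.002 -1.   ] F [-1.1 -0.1 -2.7] M [0.03 0.03 0.02] w 0.0103
```

View pics/s33.png

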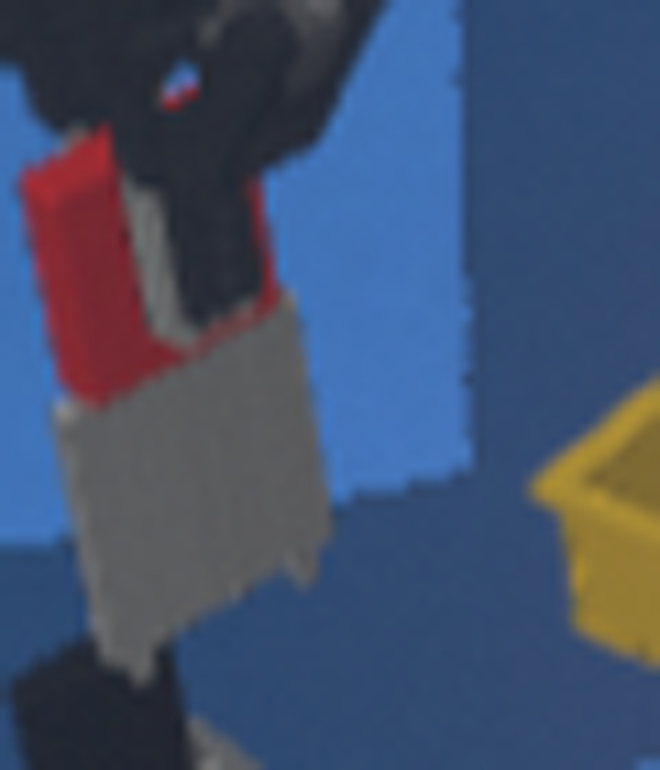

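View pics/o33.png

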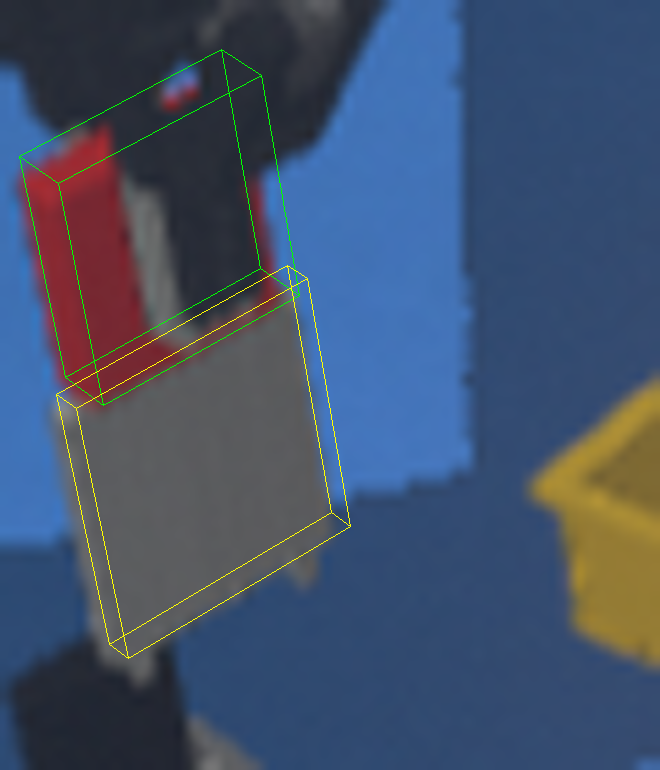

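View pics/t33.png

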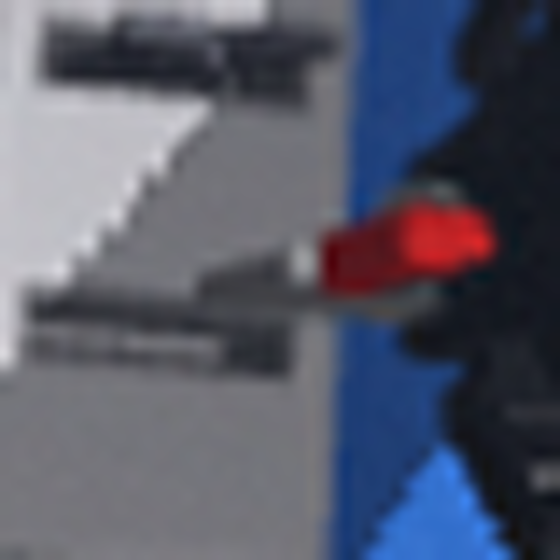

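```bash
python3 -m jog '0 -0.001 0.02 0.2; 0 -0.001 0.045 0.2; 0 -0.001 0.07 0.2; 0 -0.001 0.085 0.2; 0 -0.001 0.085 0.2; 0 -0.001 0.085 0.2; 0 -0.001 0.085 0.2';  python3 -c "
from ov import *
eyes.read_camera('scene');go([.5085,-.3225,.145],-6)"
```

```text
time: 37.57
tool_pos: [0.5092, -0.3227, 0.1592]
tool_rot: [-2.103, 2.334, -0.001]
wrist_force: [-0.0, -0.0, -1.1]
grip_width: 0.0107
shift mm [-0.4  1.1 14.8] len 14.9
spin 0.06 alt -179.94
t 37.62 pos [ 0.5095 -0.323   0.1598] jaw 174.06 q1 -0.687 q6 -2.154 tilt [ 0.001 -0.001 -1.   ] F [ 0.1 -0.2 -1. ] M [-0.01  0.    0.01] w 0.0108
```

```bash
python3 -m jog '0 0.001 0.005 0; 0 0.001 0.01 0; 0 0.001 0.015 0; 0 0.001 0.015 0; 0 0.001 0.015 0';  python3 -c "
from ov import *
q=eyes.read_camera('scene');save(q,'s34.png',(175,210,235,280),9);p=eyes.read_camera('top');save(p,'t34.png',(430,195,470,235),14);go([.5085,-.3225,.145],-6)"
```

```text
time: 38.03
tool_pos: [0.5076, -0.3221, 0.1433]
tool_rot: [2.103, -2.334, -0.001]
wrist_force: [0.3, -0.8, -1.6]
grip_width: 0.0107
shift mm [ 0.  -0.6 -1.2] len 1.3
spin 0.05 alt -179.95
t 38.13 pos [ 0.5079 -0.3224  0.1438] jaw 174.05 q1 -0.688 q6 -2.155 tilt [ 0. -0. -1.] F [ 0.2 -0.6 -1. ] M [-0.07 -0.02 -0.01] w 0.0107
```

View pics/s34.png

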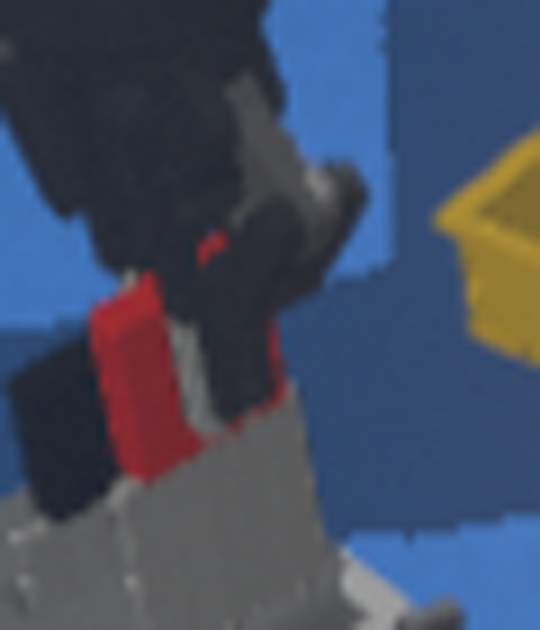

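View pics/t34.png

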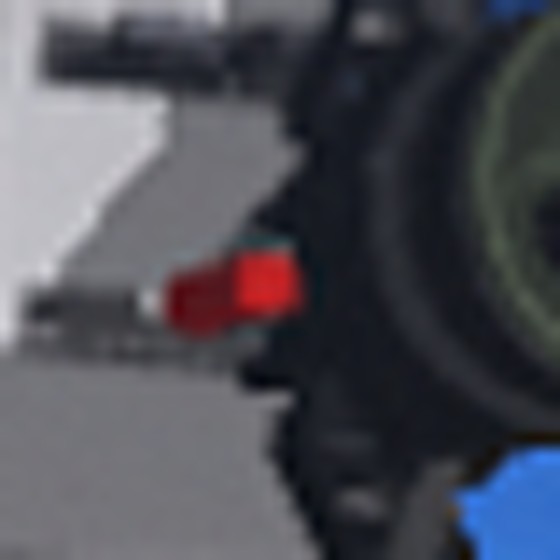

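```bash
python3 -m jog '0 0 0.003 0; 0 0 0.006 0; 0 0 0.009 0; 0 0 0.012 0; 0 0 0.012 0';  python3 -c "
from ov import *
eyes.read_camera('top');go([.5085,-.3225,.145],-6)"
```

```text
time: 38.55
tool_pos: [0.5076, -0.3221, 0.1309]
tool_rot: [2.103, -2.334, -0.001]
wrist_force: [-0.9, 0.6, -0.9]
grip_width: 0.0104
shift mm [  0.2  -0.9 -13.8] len 13.8
spin 0.06 alt -179.94
t 38.6 pos [ 0.5077 -0.3222  0.1312] jaw 174.06 q1 -0.688 q6 -2.155 tilt [-0.001  0.001 -1.   ] F [-0.4 -0.7 -1.9] M [ 0.01 -0.01  0.1 ] w 0.0109
```

```bash
python3 -m jog '0 0 0.003 0; 0 0 0.006 0; 0 0 0.009 0; 0 0 0.012 0; 0 0 0.012 0';  python3 -c "
from ov import *
eyes.read_camera('top');go([.5085,-.3225,.145],-6)"
```

```text
time: 39.02
tool_pos: [0.5085, -0.3225, 0.1193]
tool_rot: [-2.103, 2.333, -0.001]
wrist_force: [3.4, 0.4, -2.7]
grip_width: 0.0105
shift mm [  0.   -0.1 -25.5] len 25.5
spin 0.06 alt -179.94
t 39.07 pos [ 0.5085 -0.3224  0.1195] jaw 174.06 q1 -0.688 q6 -2.155 tilt [ 0.001  0.    -1.   ] F [ 3.5 -0.9 -3.3] M [-0.12 -0.9  -0.02] w 0.0104
```

```bash
python3 -m jog '0 -0.0007 0.003 0; 0 -0.0007 0.007 0; 0 -0.0007 0.012 0; 0 -0.0007 0.017 0; 0 -0.0007 0.02 0; 0 -0.0007 0.02 0';  python3 -c "
from ov import *
eyes.read_camera('top');go([.5085,-.3225,.087],-6)"
```

```text
time: 39.57
tool_pos: [0.5086, -0.3222, 0.0988]
tool_rot: [-2.103, 2.333, 0.001]
wrist_force: [2.8, -0.4, -2.6]
grip_width: 0.0109
shift mm [ 0.3  0.1 12.1] len 12.1
spin 0.06 alt -179.94
t 39.62 pos [ 0.5086 -0.3222  0.0991] jaw 174.06 q1 -0.687 q6 -2.155 tilt [-0.     0.001 -1.   ] F [ 3.5 -0.5 -2.6] M [-0.08 -0.86 -0.07] w 0.0107
```

```bash
python3 -m jog '0 -0.0005 0.003 0; 0 -0.0005 0.006 0; 0 -0.0005 0.009 0; 0 -0.0005 0.011 0; 0 -0.0005 0.012 0; 0 -0.0005 0.013 0; 0 -0.0005 0.013 0';  python3 -c "
from ov import *
eyes.read_camera('top');go([.5085,-.3225,.087],-6)"
```

```text
time: 40.2
tool_pos: [0.509, -0.3225, 0.0873]
tool_rot: [2.103, -2.333, 0.0]
wrist_force: [-0.4, 1.3, 3.1]
grip_width: 0.0109
shift mm [0.1 0.5 0.3] len 0.5
spin 0.06 alt -179.94
t 40.25 pos [ 0.509  -0.3225  0.0873] jaw 174.06 q1 -0.687 q6 -2.154 tilt [-0. -0. -1.] F [-1.1  0.8  3.2] M [ 0.21  0.11 -0.  ] w 0.0109
```

```bash
python3 -m jog '0 0 0.001 0; 0 0 0.001 0'; python3 -c "
from ov import *
go()"; python3 -m jog '0 0 0.001 0; 0 0 0 0; 0 0 0 0; 0 0 0 0; 0 0 0 0; 0 0 0 0' 0.5 40; python3 -m jog '0 0 -0.02 0; 0 0 -0.05 0; 0 0 -0.09 0; 0 0 -0.13 0; 0 0 -0.13 0';  python3 -c "
from ov import *
q=eyes.read_camera('scene');save(q,'s35.png',(130,160,330,310),4);p=eyes.read_camera('top');save(p,'t35.png',(410,170,470,250),7);go([.5155,.1455,.22],75)
for pic in(p,q):
    X,uv=cloud(pic,np.ones((400,640),bool)); r=pic['color'][uv[:,1],uv[:,0]].astype(int)
    red=(abs(X[:,0]-.505)<.12)&(abs(X[:,1]+.327)<.08)&(r[:,0]>110)&(r[:,1]<.45*r[:,0])&(r[:,2]<.5*r[:,0])&(X[:,2]>.06)
    print(red.sum(),X[red].max(0),X[red].min(0))
"
```

```text
time: 40.42
tool_pos: [0.5091, -0.3226, 0.087]
tool_rot: [2.103, -2.333, 0.001]
wrist_force: [-0.9, 1.8, 9.8]
grip_width: 0.0109
t 40.42 pos [ 0.5091 -0.3226  0.087 ] jaw 174.06 q1 -0.687 q6 -2.154 tilt [ 0.    -0.001 -1.   ] F [-0.9  1.8  9.8] M [ 0.58  0.44 -0.02] w 0.0109
time: 40.92
tool_pos: [0.5089, -0.3224, 0.0855]
tool_rot: [2.103, -2.334, -0.001]
wrist_force: [0.5, -0.9, -1.2]
grip_width: 0.0426
time: 41.33
tool_pos: [0.5125, -0.3252, 0.2242]
tool_rot: [-2.102, 2.332, -0.02]
wrist_force: [1.7, -0.8, 0.9]
grip_width: 0.0426
shift mm [-467.    43.3   -3.5] len 469.0
spin -80.94 alt 99.06
t 41.43 pos [ 0.5102 -0.3234  0.2179] jaw 174.06 q1 -0.687 q6 -2.154 tilt [ 0.004 -0.003 -1.   ] F [-0.1  0.4 -1.6] M [ 0.02  0.   -0.01] w 0.0429
61 [ 0.51520545 -0.30755802  0.13176784] [ 0.50275311 -0.34708051  0.11034498]
343 [ 0.52032097 -0.30831771  0.13127364] [ 0.50363563 -0.35244474  0.07813292]
```

View pics/s35.png

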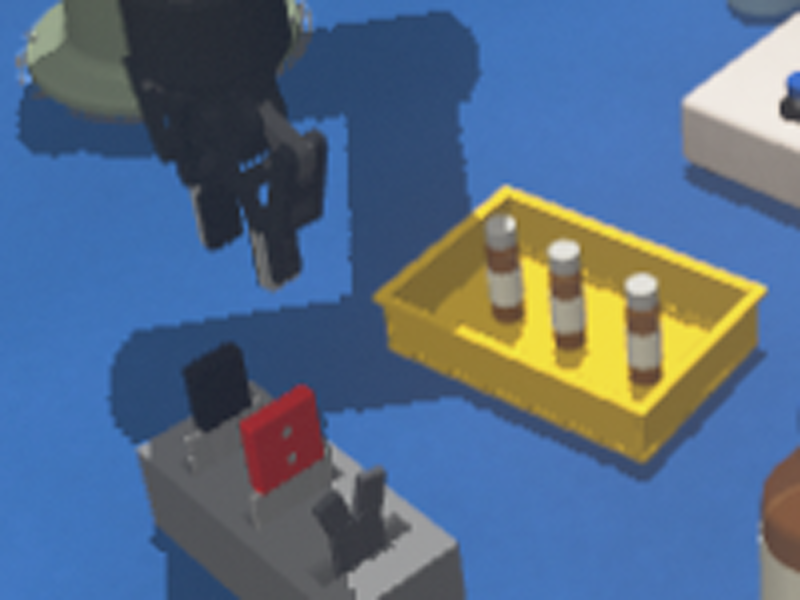

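```bash
python3 -m jog '-0.038 0.004 0 0; -0.076 0.007 0 0; -0.114 0.011 0 0; -0.152 0.014 0 0; -0.19 0.018 0 0; -0.228 0.021 0 0; -0.266 0.025 0 0; -0.304 0.028 0 0' 0; python3 -m jog '-0.036 0.003 0 0; -0.073 0.007 0 0; -0.11 0.01 0.02 0; -0.145 0.014 0.04 0; -0.163 0.015 0.06 0; -0.163 0.015 0.08 0; -0.163 0.015 0.08 0; -0.163 0.015 0.08 0';  python3 -c "
from ov import *
q=eyes.read_camera('scene');save(q,'s36.png',(290,110,430,220),5);p=eyes.read_camera('top');save(p,'t36.png',(205,150,305,260),5);go([.5155,.146,.074])"
```

```text
time: 42.1
tool_pos: [0.5111, -0.0153, 0.214]
tool_rot: [2.102, -2.333, -0.004]
wrist_force: [-0.1, 0.1, -0.1]
grip_width: 0.0001
time: 42.77
tool_pos: [0.5125, 0.1463, 0.1337]
tool_rot: [2.101, -2.33, -0.004]
wrist_force: [0.6, -0.4, -0.7]
grip_width: 0.0002
shift mm [-0.2 -0.7 62. ] len 62.0
t 42.87 pos [0.5148 0.1459 0.136 ] jaw 174.0 q1 0.138 q6 -1.328 tilt [-0. -0. -1.] F [ 0.4 -0.5  0.1] M [-0.03 -0.01  0.03] w -0.0002
```

View pics/s36.png

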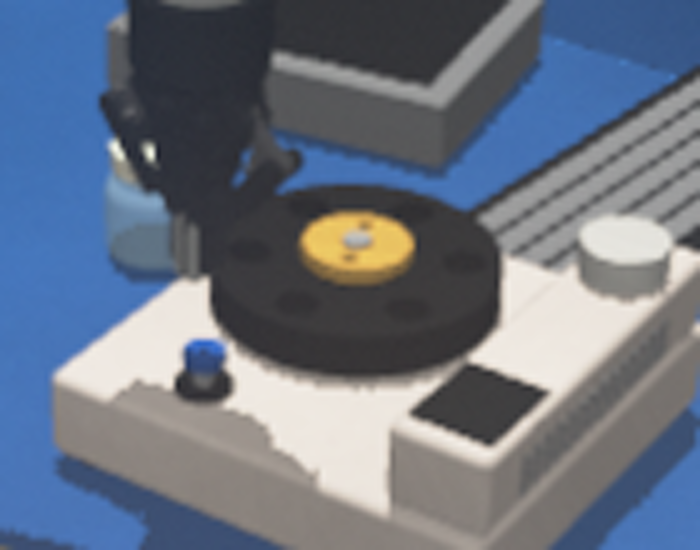

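View pics/t36.png

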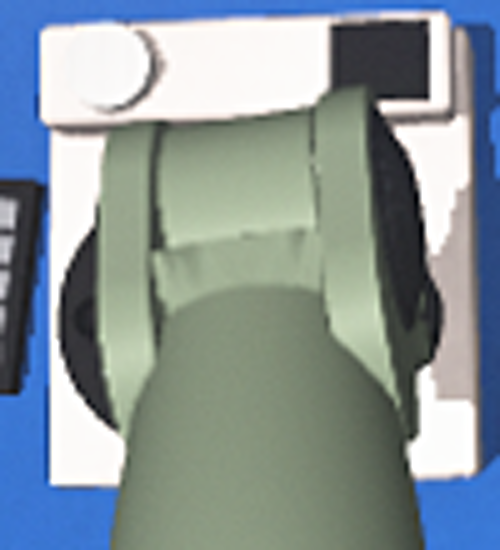

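```bash
python3 -c "
from ov import *
q=eyes.read_camera('scene')
print((proj(q,[[.5148,.1459,.136],[.5148,.1459,.086],[.5155,.146,.086]])-[290,110])*5)
h=onplane(q,[[290+367/5-.5,110+227/5-.5],[290+348/5-.5,110+258/5-.5]],.1005); print(h, np.linalg.norm(h[0]-h[1]), np.degrees(np.arctan2(*(h[0]-h[1])[:2][::-1])))"
```

```text
[[201.95042066 263.61201602]
 [201.34486046 340.86917488]
 [202.48086627 341.20320564]]
[[0.53224263 0.28300104 0.1005    ]
 [0.54213818 0.24785688 0.1005    ]] 0.036510731510990505 105.72564759584125
```

```bash
python3 -m jog '0 0 0.02 0; 0 0 0.035 0; 0 0 0.045 0; 0 0 0.045 0; 0 0 0.045 0; 0 0 0.045 0';  python3 -c "
from ov import *
q=eyes.read_camera('scene');save(q,'s37.png',(310,140,370,210),9);go([.5155,.146,.074])"
```

```text
time: 43.42
tool_pos: [0.5155, 0.1463, 0.0918]
tool_rot: [-2.102, 2.333, -0.001]
wrist_force: [-0.0, 0.9, 1.2]
grip_width: -0.0
shift mm [ 0.4  0.1 17.8] len 17.8
t 43.47 pos [0.5156 0.1464 0.0918] jaw 174.04 q1 0.139 q6 -1.328 tilt [ 0.002  0.    -1.   ] F [-0.1 -1.1  0.3] M [-0.02 -0.02  0.1 ] w -0.0002
```

View pics/s37.png

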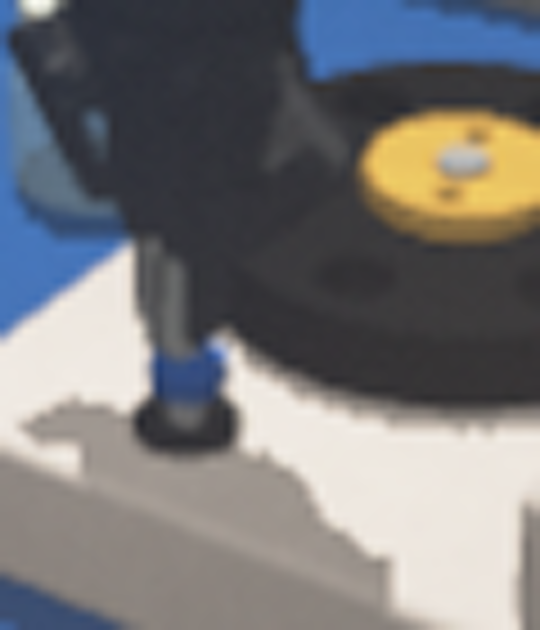

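```bash
python3 -m jog '0 0 0.004 0; 0 0 0.007 0; 0 0 0.01 0; 0 0 0.013 0; 0 0 0.016 0; 0 0 0.0185 0; 0 0 0.0185 0';  python3 -c "
from ov import *
go([.5155,.146,.074])"
```

```text
time: 44.05
tool_pos: [0.5158, 0.1466, 0.074]
tool_rot: [-2.102, 2.332, -0.003]
wrist_force: [-3.3, -0.6, 14.2]
grip_width: 0.0
shift mm [ 0.6  0.2 -0. ] len 0.6
t 44.05 pos [0.5158 0.1466 0.074 ] jaw 174.06 q1 0.139 q6 -1.328 tilt [ 0.003  0.    -1.   ] F [-3.3 -0.6 14.2] M [-0.18  0.55  0.  ] w 0.0
```

```bash
python3 -m jog '0 0 0.001 0; 0 0 0.0015 0; 0 0 0.0015 0; 0 0 0.0015 0';  python3 -c "
from ov import *
go([.5155,.146,.074])"
```

```text
time: 44.38
tool_pos: [0.5159, 0.1466, 0.0739]
tool_rot: [-2.102, 2.331, -0.004]
wrist_force: [-6.4, -2.2, 26.4]
grip_width: -0.0
shift mm [ 0.6  0.4 -0.1] len 0.7
t 44.38 pos [0.5159 0.1466 0.0739] jaw 174.06 q1 0.139 q6 -1.328 tilt [ 0.004  0.    -1.   ] F [-6.4 -2.2 26.4] M [-0.35  1.37 -0.02] w -0.0
```

The force rose steeply at z = 0.074, so this is the full 12 mm stroke. I release it, back away and check everything.

```bash
python3 -m jog '0 0 -0.005 0; 0 0 -0.015 0; 0 0 -0.03 0; 0 0 -0.06 0; 0 0 -0.1 0; 0 0 -0.13 0; 0 0 -0.14 0; 0 0 -0.14 0'; python3 -c "
from h import *
go([.33,.0,.28])"
```

```text
time: 45.05
tool_pos: [0.5166, 0.1468, 0.2136]
tool_rot: [-2.1, 2.33, -0.005]
wrist_force: [0.2, -0.6, 0.3]
grip_width: 0.0001
shift mm [165.2 170.  -67.6] len 246.5
t 45.05 pos [0.5166 0.1468 0.2136] jaw 174.07 q1 0.139 q6 -1.328 tilt [ 0.006  0.001 -1.   ] F [ 0.2 -0.6  0.3] M [ 0.01 -0.02 -0.05] w 0.0001
```

```bash
python3 -m jog '0.024 0.025 -0.01 0; 0.048 0.05 -0.02 0; 0.072 0.075 -0.03 0; 0.096 0.1 -0.04 0; 0.12 0.125 -0.05 0; 0.144 0.15 -0.06 0; 0.15 0.16 -0.065 0; 0.15 0.16 -0.065 0'; python3 -m jog '0 0 0 0; 0 0 0 0; 0 0 0 0; 0 0 0 0'; python3 -c "
from h import *
q=eyes.read_camera('scene');save(q,'s40.png',(130,90,450,310),2.5);p=eyes.read_camera('top');save(p,'t40.png',(200,120,470,270),2.9)
go()"
```

```text
time: 45.72
tool_pos: [0.3375, 0.0131, 0.2749]
tool_rot: [2.099, -2.336, -0.002]
wrist_force: [0.5, 0.1, 0.3]
grip_width: -0.0003
time: 46.05
tool_pos: [0.3404, 0.0143, 0.275]
tool_rot: [2.104, -2.332, -0.002]
wrist_force: [0.6, -1.0, 0.0]
grip_width: -0.0001
t 46.15 pos [0.3402 0.0142 0.2752] jaw 174.12 q1 -0.176 q6 -1.644 tilt [-0.001  0.    -1.   ] F [1.1 0.9 0.4] M [-0.06  0.01  0.03] w 0.0002
```

View pics/s40.png

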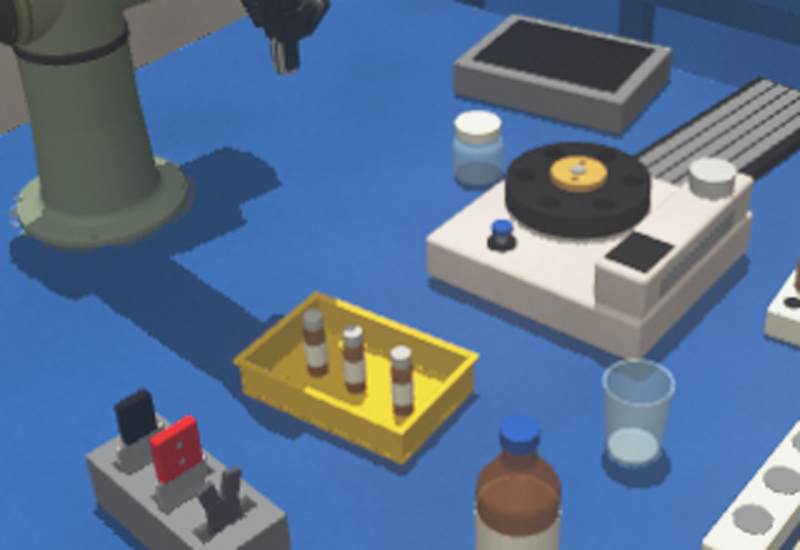

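View pics/t40.png

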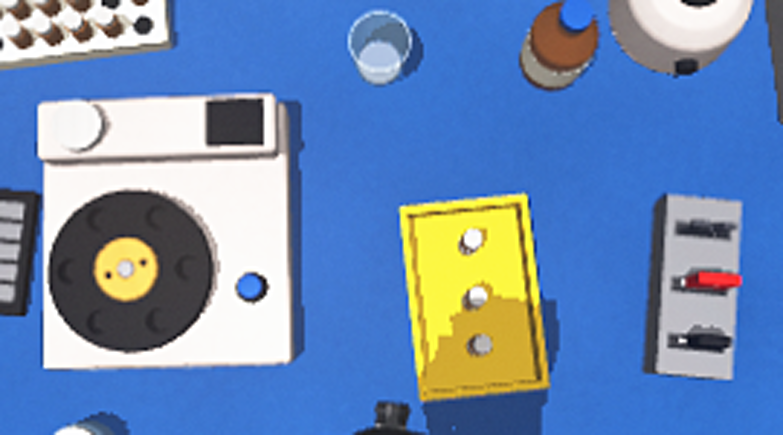

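```bash
python3 - <<'E'
from h import *
from scipy import ndimage as nd
p=eyes.read_camera('top'); c=(230,198,256,226); B=cv2.resize(p["color"][c[1]:c[3],c[0]:c[2]],None,fx=8,fy=8,interpolation=cv2.INTER_CUBIC).astype(int)
g=B.sum(2); yy,xx=np.mgrid[:g.shape[0],:g.shape[1]]; cx,cy=(242.96-230+.5)*8,(212.3-198+.5)*8
l,n=nd.label((g<260)&(np.hypot(xx-cx,yy-cy)<72)); h=[]
for i in range(1,n+1):
    m=l==i
    if m.sum()<15: continue
    w=np.clip(300-g,0,None)*nd.binary_dilation(m,iterations=3); v,u=nd.center_of_mass(w); X=onplane(p,[[c[0]+(u+.5)/8-.5,c[1]+(v+.5)/8-.5]],.1005)[0]; h.append(X); print(m.sum(),X.round(4))
d=h[1]-h[0]; print(np.linalg.norm(d),np.degrees(np.arctan2(d[1],d[0]))%180)
E
```

```text
102 [0.5393 0.2527 0.1005]
130 [0.5265 0.2885 0.1005]
0.037996990452609736 109.72772175702747
```

```bash
python3 -c "
from h import *
print(job.sign_off())"
```

```text
the job is handed in; nothing more can be done
None
```

I completed the whole job in the order asked and handed it in at about 46 s on the robot's clock.

- **Vials:** there were three in the carousel. All three now stand upright in the yellow tray. The final pictures show every carousel pocket empty and the tray where it started.
- **Retaining ring:** I turned it clockwise with the shoulder down on the ring, so both pins were almost fully in. Torque then rose from about 0.2 N m to 2 N m, which I took as the hard stop. The before and after pictures show the hole line turned about 55.5°. That is at the low end of the 54–72° expected, so the ring must have started near its loosest setting. A cruder reading from the scene camera gave about 59.5°. The torque on the spanner never reversed as I backed off, so the ring should not have loosened.
- **Spanner:** it is back in the middle slot with the pins on the slot floor, at the same height as when I picked it up, and released. The depth readings of the handle match those from the start.
- **Reset plunger:** I pressed it last, down to 0.074 m, which is the full 12 mm. The force climbed past 10 N to 26 N against its stop. I then released it, and the last picture shows the head up again.

In the final pictures the other tools, bottles and jars look undisturbed, and the arm was clear of everything. No check failed; the ring-angle readings were the only ones that disagreed. `sign_off` gave no verdict.

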